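Lock the press lever with its cross pin

ROBOT

A 6-joint arm with a two-finger parallel gripper is mounted at the origin on the work surface. World frame = base frame: x ahead of the robot, y to its left, z up, the work surface at z = 0. Lengths are in mm, angles in rad, forces in N, time in s.
With the tool pointing down it reaches from about 275 to 1000 mm from the base axis. Payload 8.4 kg.
Tool frame: the origin (TCP) lies midway between the tips of the shut fingers; the grasp point (between the pads) lies 19 mm behind it (r.grip_point_offset is the distance from the TCP to the grasp point, in mm); z points along the fingers, x is the direction in which the jaws open and shut, and the axes are right-handed (so a half turn about z gives the same grasp; the last joint's range is limited). The gripper opens to 85 mm and grips with 20 to 120 N. Pads are 22 mm wide; open, the fingers measure 114 mm over their backs; the gripper's body (76 mm by 85 mm) begins 54 mm behind the grasp point. The pads swing forward as they close: fully open they stand 13 mm farther back than shut.
Start: joints at [1.303, 0.353, 1.633, -0, 1.155, -0.002], TCP at [164.174, 603.054, 231.281] pointing down, gripper open.
Joint ranges: [-2.63, 2.63], [-0.92, 2.1], [0.06, 2.66], [-1.3, 4.44], [0, 2.69], [-3.02, 3.02]. Speed limits (rad/s): [2.22, 2.22, 2.79, 3.14, 3.14, 3.14].

INTERFACE

Orientations are given as [roll, pitch, yaw] about the fixed x, y, z axes, in that order (R = Rz(yaw) Ry(pitch) Rx(roll)).
In Python, from rig import monitor, vision, sign_off, r gives the robot as it stands.
- The arm moves only by the shell command python3 -m inch 'ROWS' [FORCE]. ROWS is JSON, a list of rows, each an object with "dp": the shift along the tool's x, y, z in mm, a list of three; "angular": the turn, a rotation vector about the tool's x, y, z in rad, a list of three; "fingers": the closure in counts, from 0 (fully open) to 255 (shut). A call has 1 to 12 rows; each row is the pose to reach, as a shift and turn from the pose commanded when the call began, along the tool's axes at that moment; what a row does not reach only later rows make up. A row lasts 1/12 s, in which the tool goes at most 41.7 mm and 7.16 degrees, less where a joint would pass 70% of its speed; a pose out of reach is approached as far as the arm can. A call with a gripper value outside its range is refused whole. The fingers move at their own pace and stop on an object; FORCE is the grip in N (left out, the last holds). Time passes only in rows, so rows that repeat a pose let the fingers close. It gives the time, the measured TCP pose, the force and the opening at its end, in the units of the state.
- monitor.sense(): the state, without advancing time (a new reading comes with each control period).
- vision.grab_frame(name): name is "scene" or "top" or "wrist"; returns (picture, depth): 480x640x3 uint8, blue, green, red; 480x640 float32, mm along the optical axis (not along the pixel's ray), 0 where there is no reading.
- vision.camera_params(name): a dict with "fx", "fy", "cx", "cy" (pixels), "distortion" ([k1, k2, p1, p2, k3] as OpenCV has them; the pictures are not rectified), "R" (3x3) and "t" (3): a world point X has camera coordinates R X + t. Camera axes: x right, y down, z forward; pixel columns grow to the right and rows downward; lengths in mm; the calibration is good to about 2 mm. A picture is of the moment at which its call begins: read the wrist's pose just before it. camera_params takes no time and is no camera call; for the wrist camera it gives the pose at the moment of the call.
- sign_off(): hands the job in, once; it reports no verdict.
The state is a dict: "clock": time; "qpos": joint angles; "qvel": joint speeds; "joint_efforts": joint torques, N m; "eef_pos": TCP position; "tcp_rot": TCP orientation; "contact_force": force on the tool from outside, world axes, zero at the start; "wrist_torque": the same for the moment, N m; "opening": opening from 0.0 (shut) to 1.0 (fully open).
Only numpy, scipy, OpenCV 4.12 (cv2) and the standard library are available. Lean on these libraries where they do the work, as an engineer would, in place of code of your own. Each camera call takes 0.05 s, during which the arm holds its last target.

TASK

Lock the lever of the blue bearing block: take the red-headed locking pin from its wooden stand and stand it in the hole on top of the block, so that it rests on the shaft inside. Then swing the lever slowly and gently away from the robot until you feel the pin drop and catch in the shaft's hidden cross-hole, without wrenching the lever against the pin. Ease the lever back to the middle of its play, press the pin straight down without forcing it until its head sits flush on the block, let go, and leave the gauges, the blue sleeve and the aluminium disc where they are.

Things in the scene. Friction and masses are not known exactly. Their poses are not given: they have to be found in the camera images.
- block: Fixed blue bearing block, 64 mm (its x) by 44 mm (its y), top face 98 mm above the table, on a dark foot plate 100 x 75 x 8 mm. Origin: centre of the underside. z up, x roughly away from the robot (yaw within 0.3 rad). The shaft, 36 mm thick, runs through it along its y axis; the shaft's top is 70 mm above the table, 28 mm below the guide hole's mouth.
- guide_mouth (a point): Centre of the mouth of the vertical guide hole in the block's top face, 98 mm above the table. 11 mm in diameter with a 2 mm lead-in, 26 mm straight down, open to the shaft; it goes on below the shaft, 15 mm wide. While the pin stands on the solid shaft, its tip is 70 mm above the table and its head's underside 44 mm above the block.
- lever: Lever and shaft. Origin on the shaft axis under the guide hole, 52 mm above the table. Turns about its y (the block's y); its z points along the lever. 0 is upright, positive leans to the block's +x. Starts at -1.0 to -0.85 rad (leaning to the robot), travel -1.2 to 1.2, stiff, stays where left; about 4 N at the ball turns it. Swing it to positive angles.
- lever_ball (a point): Centre of the black ball (32 mm diameter) at the lever's end, 95 mm from the shaft axis, 75 mm to the block's -y side of the guide hole. Rod below it 12 mm thick. Pinch it from above, across the swing, or push it. When the pin has caught, leverage on it is 5 to 1: 6 to 8 N at the ball shows the stop; over about 15 N (80 N between pin and shaft) does damage.
- cross_hole (a point): Centre of the shaft inside the block, 52 mm up; a hidden 11.4 mm wide hole crosses the shaft here. The lever angle that sets it upright is unknown, between -0.5 and 0.7 rad. Near it the standing pin drops 5 to 8 mm on to spring balls and blocks the shaft: the lever then stops, springily, 0.1 to 0.3 rad either side of true alignment. Ease it back to mid-play before pressing, or the pin binds.
- pin: Loose locking pin, about 110 g, upright at the start: steel shank 10 mm thick, 72 mm long, tip chamfered 2 mm; red round head on top, 24 mm diameter, 18 mm high. Origin: centre of the tip; z points along the shank to the head. Fully home, the tip is 26 mm above the table and the head rests on the block. With the shaft at mid-play, 10 to 20 N of push takes it past the balls, which then hold it.
- stand: Fixed wooden parking stand, 60 x 60 mm, 55 mm high, origin at the centre of its underside. The pin stands in a 12 mm wide, 45 mm deep hole in its middle, so the head's underside is 27 mm above the stand's top.
- gauge_a: Loose digital gauge, grey disc 90 mm in diameter, 30 mm high, brass fitting at one side. Origin under its centre. Leave alone.
- gauge_b: Second gauge like gauge_a. Leave alone.
- sleeve: Loose blue plastic ring, 60 mm outside diameter, 22 mm high. Origin under its centre. Leave alone.
- flange: Loose aluminium disc, 80 mm in diameter, 12 mm high. Origin under its centre. Leave alone.
There are look-alikes about, which are no part of the job. What is meant by the pin is not green or turquoise, and is the smaller of those in its own colour.

How it is judged (in metres and radians):
On the way, in this order (a step that is already met when the one before it is completed fails the run):
1. the pin stands in the guide hole on the solid shaft, let go (horizontal distance between pin and guide_mouth below 0.004 m and z of pin in the frame of block between 0.067 and 0.074 m and contact force between the fingers and pin below 0.3 N), for 0.2 s.
2. the shaft has been turned and the pin has dropped into its cross-hole (horizontal distance between pin and guide_mouth below 0.006 m and z of pin in the frame of block between 0.04 and 0.067 m), for 0.1 s.
3. the pin is pressed home (horizontal distance between pin and guide_mouth below 0.005 m and z of pin in the frame of block below 0.0285 m), for 0.1 s.
At the end, for the whole second after the job is handed in: The pin is through the block and the shaft, its head within 2.5 mm of the block's top, its tip within 5 mm of the guide hole's axis, upright within 0.12 rad, at rest (all of step 3 and angle between the z axis of pin and the z axis of block, either way round below 0.12 rad and linear speed of pin below 0.02 m/s); the robot touches nothing.
It fails at once if pin and shaft pressed or wrenched against each other with more than 80 N (contact force between pin and lever above 80 N).
It fails at once if a gauge, the sleeve or the disc moved by more than 20 mm (distance of any of gauge_a, gauge_b, sleeve, flange from where it was at the start of the episode above 0.02 m).
It also fails if it takes over 72 s, if anything falls off the work surface, if the arm or the gripper's body presses on something with over 40 N, if the wrist force passes 120 N, or if a joint passes its speed limit or range.

## Working session

There is one attempt and no reset: what is moved stays moved. The work goes in short steps, Python scripts to look and compute and a shell command to move; the robot and the scene stay as the last step left them, time stands still between calls to the robot, and variables do not carry over. Pictures are saved under pics/ and viewed, and the job is handed in when it is done.

```bash
ls; mkdir -p pics; python3 - <<'E'
from rig import monitor, vision, r
import cv2
print(monitor.sense()); print(r.grip_point_offset)
for n in ("scene","top","wrist"):
    p=vision.camera_params(n); print(n,p)
    im,d=vision.grab_frame(n); cv2.imwrite(f"pics/{n}0.png",im)
    import numpy as np; np.save(f"pics/{n}0.npy",d)
E
```

```text
pics
{'clock': 0.0, 'qpos': array([ 1.30255579e+00,  3.53641564e-01,  1.63413067e+00, -3.84665056e-05,
        1.15522062e+00, -2.36407362e-03]), 'qvel': array([0.00013218, 0.0006627 , 0.00016261, 0.00013718, 0.00077111,
       0.00043194]), 'joint_efforts': array([-9.00094819e-04, -6.05216074e+01, -3.42046988e+01, -2.07519824e-04,
        9.10491130e-03, -1.53880825e-05]), 'eef_pos': array([164.0844378, 602.5782349, 230.5672857]), 'tcp_rot': array([3.14156079e+00, 1.40027783e-03, 1.30493540e+00]), 'contact_force': array([ 0.45475004,  0.50618794, -0.68996549]), 'wrist_torque': array([-0.03432057,  0.00579506, -0.00244447]), 'opening': 1.0022539826840446}
18.700000000000003
scene {'fx': 435.2660660575308, 'fy': 435.2660660575308, 'cx': 325.4108497957527, 'cy': 238.41332264849993, 'distortion': array([0.01320238, 0.        , 0.        , 0.        , 0.        ]), 'R': array([[-0.63058161,  0.77584296, -0.02084552],
       [ 0.46720417,  0.35800844, -0.80842453],
       [-0.61974761, -0.51951676, -0.5882306 ]]), 't': array([ 413.59024808, -205.34494666, 1259.88674123])}
top {'fx': 623.8311887588012, 'fy': 623.8311887588012, 'cx': 317.49184715321536, 'cy': 243.14286436142652, 'distortion': array([-0.05783136,  0.        ,  0.        ,  0.        ,  0.        ]), 'R': array([[-0.02898017, -0.99956604,  0.00528019],
       [-0.98519794,  0.02766994, -0.1691727 ],
       [ 0.16895318, -0.01010469, -0.98557228]]), 't': array([ -17.08442289,  634.14427514, 1313.91561699])}
wrist {'fx': 371.13323086354825, 'fy': 371.13323086354825, 'cx': 323.4526174700808, 'cy': 237.41576599466973, 'distortion': array([0.00530282, 0.        , 0.        , 0.        , 0.        ]), 'R': array([[ 2.62272934e-01,  9.64993674e-01,  3.42266407e-04],
       [ 9.30493089e-01, -2.52990076e-01,  2.64912500e-01],
       [ 2.55725477e-01, -6.91609020e-02, -9.64272394e-01]]), 't': array([-623.85693894,  -33.75528845,  376.78248738])}
```

View pics/scene0.png

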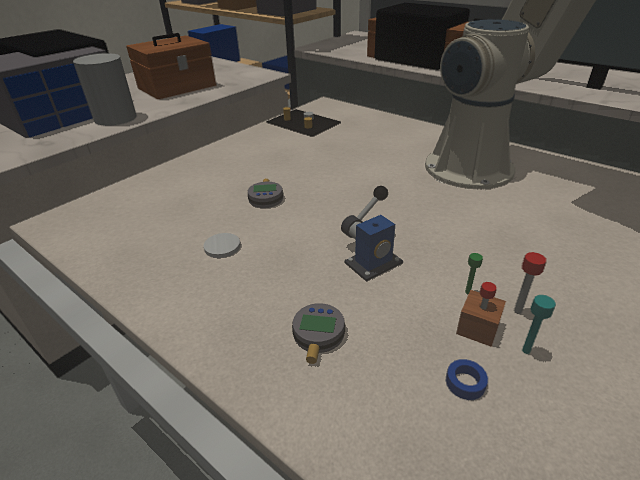

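View pics/top0.png

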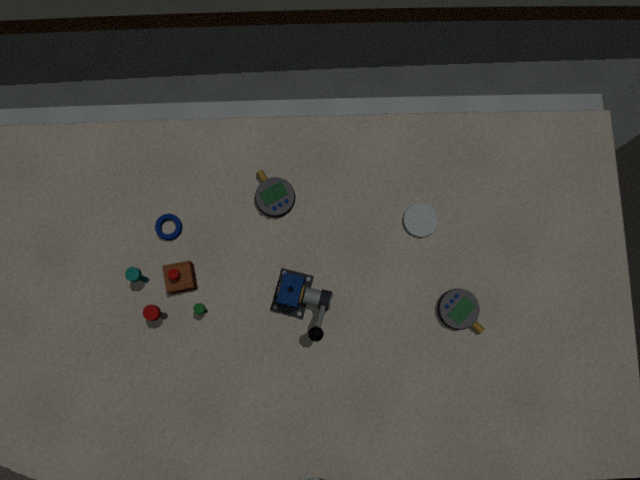

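View pics/wrist0.png

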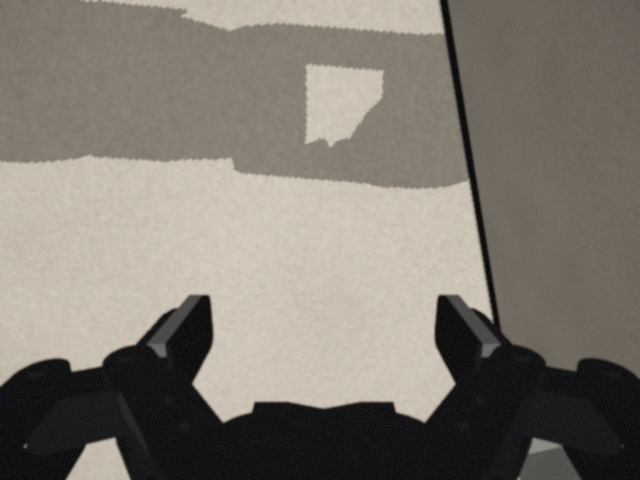

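The top view shows the small red head in the stand at (174,274). The look-alikes are a big red pin at (152,313), a green one at (200,309) and a teal one at (134,275). I choose the small red one in the wooden stand and will check it in a crop. The block is at (291,290), with the lever ball at (316,334).

```bash
cat > h.py <<'E'
import numpy as np, cv2
from rig import monitor, vision, r
def px2plane(p,uv,z):
    K=np.array([[p['fx'],0,p['cx']],[0,p['fy'],p['cy']],[0,0,1]])
    u=cv2.undistortPoints(np.array([[uv]],float),K,p['distortion'])[0,0]
    R=np.array(p['R']);t=np.array(p['t'])
    d=R.T@np.array([u[0],u[1],1]); c=-R.T@t
    return c+d*(z-c[2])/d[2]
def proj(p,X):
    K=np.array([[p['fx'],0,p['cx']],[0,p['fy'],p['cy']],[0,0,1]])
    q,_=cv2.projectPoints(np.array(X,float).reshape(-1,3),cv2.Rodrigues(np.array(p['R']))[0],np.array(p['t']),K,p['distortion'])
    return q[:,0]
def cloud(p,d):
    v,u=np.mgrid[0:480,0:640]
    K=np.array([[p['fx'],0,p['cx']],[0,p['fy'],p['cy']],[0,0,1]])
    n=cv2.undistortPoints(np.stack([u.ravel(),v.ravel()],1).astype(float)[:,None],K,p['distortion'])[:,0]
    c=np.c_[n,np.ones(len(n))]*d.ravel()[:,None]
    return ((c-p['t'])@np.array(p['R'])).reshape(480,640,3)
E
python3 - <<'E'
from h import *
p=vision.camera_params('top'); im=cv2.imread('pics/top0.png'); d=np.load('pics/top0.npy'); 
for nm,uv,z in [('pin',(174,274),100),('bigred',(152,313),100),('green',(200,309),80),('teal',(134,275),100),('mouth',(291,290),98),('ball',(316,334),110),('sleeve',(168,227),22),('gA',(275,197),30),('gB',(459,309),30),('fl',(420,221),12)]:
    print(nm,px2plane(p,uv,z).round(1))
C=cloud(p,d)
for uv in [(174,274),(152,313),(200,309),(134,275),(287,285),(316,334),(185,285)]: print(uv,C[uv[1],uv[0]].round(1))
a=cv2.resize(im[250:360,120:230],(600,600),interpolation=cv2.INTER_CUBIC); cv2.imwrite('pics/c1.png',a)
a=cv2.resize(im[260:350,260:350],(600,600),interpolation=cv2.INTER_CUBIC); cv2.imwrite('pics/c2.png',a)
E
```

```text
pin [568.1 269.1 100. ]
bigred [487.5 314.5 100. ]
green [494.6 217.7  80. ]
teal [568.3 353.8 100. ]
mouth [527.9  23.6  98. ]
ball [434.7 -26.  110. ]
sleeve [685.4 301.1  22. ]
gA [746.   57.6  30. ]
gB [ 481.6 -342.8   30. ]
fl [ 685.3 -270.8   12. ]
(174, 274) [567.9 268.6 102.1]
(152, 313) [485.8 307.8 126. ]
(200, 309) [493.9 215.9  90.1]
(134, 275) [566.  348.7 117.9]
(287, 285) [538.1  31.6 103.2]
(316, 334) [434.4 -26.  123.4]
(185, 285) [549.6 255.7  51.3]
```

View pics/c1.png

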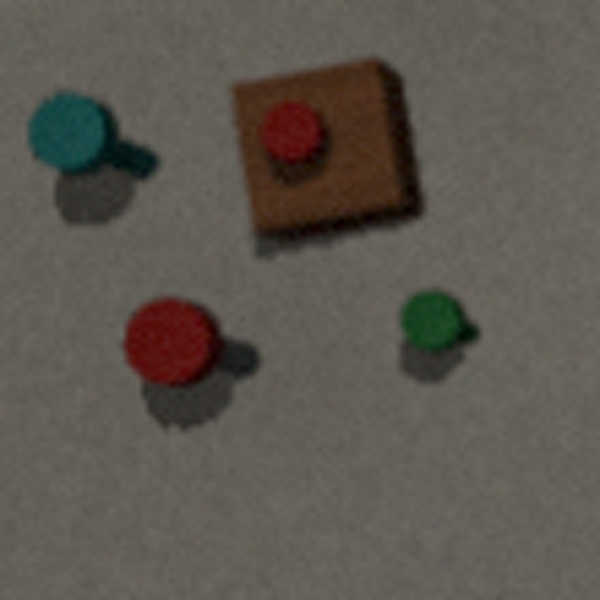

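View pics/c2.png

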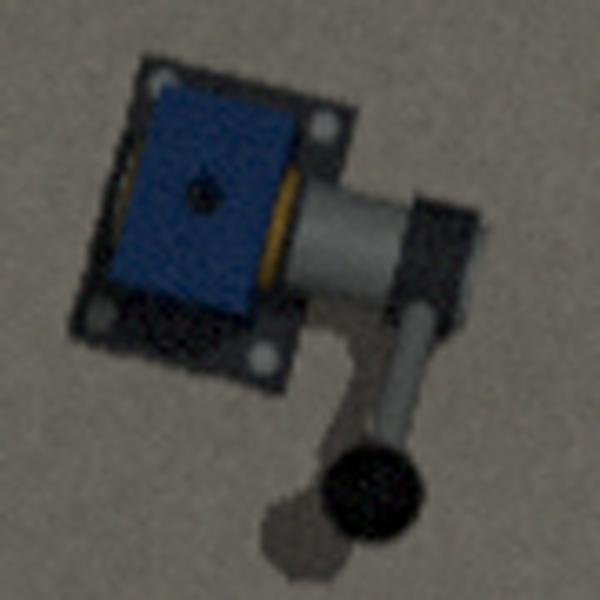

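Crop 1 confirms the choice: the small red head sits on the wooden stand (crop 292,130, which is about 173.5,273.8). The bigger red pin stands separately. Crop 2 shows the block's hole at crop (204,195), with the lever leaning toward the robot. Next I refine the positions by segmentation.

```bash
python3 - <<'E'
from h import *
p=vision.camera_params('top'); im=cv2.imread('pics/top0.png').astype(int)
def cen(mask,box):
    m=np.zeros_like(mask);x0,y0,x1,y1=box;m[y0:y1,x0:x1]=mask[y0:y1,x0:x1]
    v,u=np.nonzero(m);return (u.mean(),v.mean()),len(u)
b,g,rr=im[...,0],im[...,1],im[...,2]
red=(rr>70)&(g<40)&(b<40)
c,n=cen(red,(160,260,190,290));print(c,n,px2plane(p,c,100))
w=cv2.imread('pics/wrist0.png')
blue=((b>60)&(rr<45)).astype(np.uint8); m=np.zeros_like(blue); m[265:320,270:310]=blue[265:320,270:310]
cs,_=cv2.findContours(m,cv2.RETR_EXTERNAL,cv2.CHAIN_APPROX_NONE);k=max(cs,key=cv2.contourArea)
R=cv2.minAreaRect(k);print(R)
bx=cv2.boxPoints(R);W=np.array([px2plane(p,q,98) for q in bx]);print(W.round(1),W.mean(0).round(1))
for i in range(4):
    e=W[(i+1)%4]-W[i];print(np.linalg.norm(e),np.arctan2(e[1],e[0]))
q=vision.camera_params('wrist');cc=-q['R'].T@q['t'];s=monitor.sense();y=s['tcp_rot'][2]
T=np.array([[np.cos(y),np.sin(y),0],[np.sin(y),-np.cos(y),0],[0,0,-1]]);print('cam in tool',T.T@(cc-s['eef_pos']))
print('cam axis in tool',T.T@q['R'][2])
ds=np.array([568,269,s['eef_pos'][2]])-s['eef_pos'];print('to pin tool axes',T.T@ds)
E
```

```text
(np.float64(172.33333333333334), np.float64(273.15625)) 96 [570.02663184 272.61576067 100.        ]
((289.9991455078125, 289.0867004394531), (20.15168571472168, 29.70164680480957), 14.620874404907227)
[[505.9  54.4  98. ]
 [565.9  37.5  98. ]
 [554.   -3.2  98. ]
 [494.1  14.   98. ]] [530.   25.7  98. ]
62.338738700863175 -0.27431852492152153
42.45605793229059 -1.855275203759114
62.255261892929 2.862232461362342
42.14142695482048 1.2882413229139082
cam in tool [  -0.91587725  -67.55393577 -141.84513475]
cam axis in tool [6.24816959e-04 2.64912481e-01 9.64272258e-01]
to pin tool axes [-215.89347983  477.37064664    0.        ]
```

```bash
python3 -m inch '[{"dp":[-8,18,1],"angular":[0,0,0],"fingers":60},{"dp":[-24,53,3],"angular":[0,0,0],"fingers":110},{"dp":[-40,88,6],"angular":[0,0,0],"fingers":110},{"dp":[-56,124,8],"angular":[0,0,0],"fingers":110},{"dp":[-73,161,11],"angular":[0,0,0],"fingers":110},{"dp":[-89,197,13],"angular":[0,0,0],"fingers":110},{"dp":[-105,232,16],"angular":[0,0,0],"fingers":110},{"dp":[-121,268,19],"angular":[0,0,0],"fingers":110},{"dp":[-138,305,21],"angular":[0,0,0],"fingers":110},{"dp":[-154,341,23],"angular":[0,0,0],"fingers":110},{"dp":[-170,376,25],"angular":[0,0,0],"fingers":110},{"dp":[-180,398,30],"angular":[0,0,0],"fingers":110}]' 25; python3 -m inch '[{"dp":[-14,30,0],"angular":[0,0,0],"fingers":110},{"dp":[-28,61,0],"angular":[0,0,0],"fingers":110},{"dp":[-36,79,0],"angular":[0,0,0],"fingers":110},{"dp":[-36,79,0],"angular":[0,0,0],"fingers":110},{"dp":[-36,79,0],"angular":[0,0,0],"fingers":110}]'
python3 - <<'E'
from h import *
s=monitor.sense();print(s['clock'],s['eef_pos'],s['tcp_rot'],s['opening'],s['contact_force'])
p=vision.camera_params('wrist');im,d=vision.grab_frame('wrist');cv2.imwrite('pics/w1.png',im)
i=im.astype(int);red=((i[...,2]>70)&(i[...,1]<50)&(i[...,0]<50)).astype(np.uint8)
cs,_=cv2.findContours(red,cv2.RETR_EXTERNAL,cv2.CHAIN_APPROX_NONE)
C=cloud(p,d)
for k in cs:
    if cv2.contourArea(k)>100:
        (u,v),(a,b),t=cv2.fitEllipse(k);print((u,v),a,b,px2plane(p,(u,v),100),C[int(v),int(u)])
E
```

```text
clock: 1.15
eef_pos: [503.6, 322.5, 201.6]
tcp_rot: [3.14, -0.0, 1.304]
contact_force: [-0.4, -0.4, 0.5]
opening: 0.569
clock: 1.57
eef_pos: [568.0, 268.5, 200.8]
tcp_rot: [-3.141, 0.0, 1.303]
contact_force: [-1.1, -0.1, -0.7]
opening: 0.569
1.5667 [567.9903525  268.54174106 200.82311013] [-3.14085948e+00  3.30538877e-04  1.30287426e+00] 0.5687879792406851 [-1.09006983 -0.0539059  -0.67492087]
(328.7757873535156, 222.3427734375) 15.707457542419434 30.26154136657715 [557.74219576 274.34260775 100.        ] [557.76522235 273.82073563  98.27675531]
(361.2266540527344, 89.92293548583984) 53.03936004638672 60.160667419433594 [482.89110552 315.08797604 100.        ] [484.58628715 311.81281188 126.72570834]
```

View pics/w1.png

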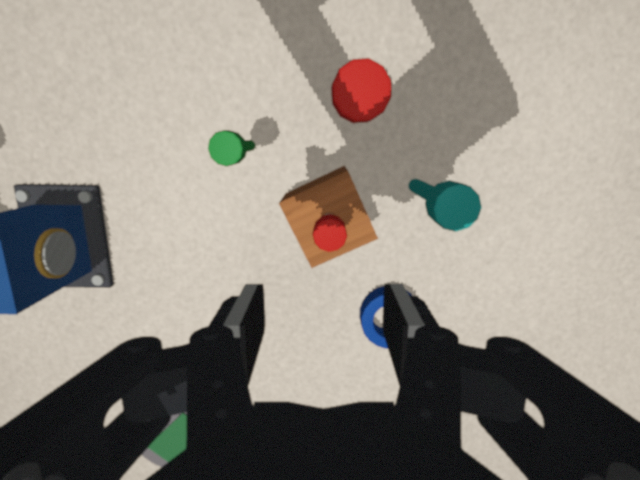

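The wrist view shows the small red head at (330,233) on the stand, partly shaded. The big red is at (361,90), the teal at (454,205) and the green at (227,148).

```bash
cat >> h.py <<'E'
def redblobs(im,minA=100):
    i=im.astype(int);m=((i[...,2]>1.9*i[...,1]+10)&(i[...,2]>1.9*i[...,0]+10)).astype(np.uint8)
    cs,_=cv2.findContours(m,cv2.RETR_EXTERNAL,cv2.CHAIN_APPROX_NONE)
    return [cv2.fitEllipse(k) for k in cs if cv2.contourArea(k)>minA]
E
python3 - <<'E'
from h import *
p=vision.camera_params('wrist');im=cv2.imread('pics/w1.png')
for e in redblobs(im): print(e,px2plane(p,e[0],100),px2plane(p,e[0],96))
E
```

```text
((329.4673767089844, 232.82159423828125), (32.99678039550781, 36.54021453857422), 1.7240883111953735) [564.10322335 273.59572705 100.        ] [565.12687721 273.39096897  96.        ]
((360.947998046875, 90.10005187988281), (57.487037658691406, 62.90433883666992), 21.488414764404297) [482.10453849 315.51190487 100.        ] [481.77711916 315.99778988  96.        ]
```

```bash
python3 - <<'E'
from h import *
p=vision.camera_params('wrist');im=cv2.imread('pics/w1.png')
a=cv2.resize(im[200:270,290:370],(800,700),interpolation=cv2.INTER_NEAREST)
th=np.linspace(0,6.28,80)
for c,col in [((567,271.5),(0,255,0)),((569.5,271.5),(255,255,0))]:
    q=proj(p,np.c_[c[0]+12*np.cos(th),c[1]+12*np.sin(th),0*th+100]); 
    q=((q-[290,200]+.5)*10).astype(int).reshape(-1,1,2);cv2.polylines(a,[q],True,col,1)
a=cv2.resize(a,(640,560));cv2.imwrite('pics/c3.png',a)
E
```

```text
(no output)
```

View pics/c3.png

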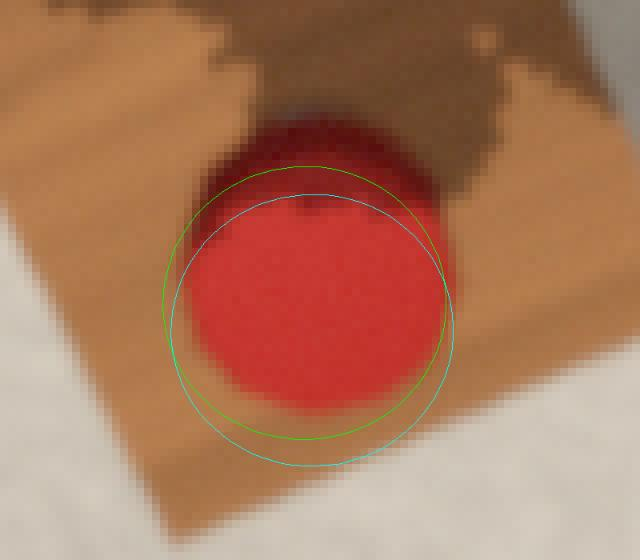

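```bash
python3 -m inch '[{"dp":[2,-1,15],"angular":[0,0,0],"fingers":110},{"dp":[4,-2,40],"angular":[0,0,0],"fingers":110},{"dp":[4,-2,68],"angular":[0,0,0],"fingers":110},{"dp":[4,-2,94],"angular":[0,0,0],"fingers":110},{"dp":[4,-2,112],"angular":[0,0,0],"fingers":110},{"dp":[4,-2,122],"angular":[0,0,0],"fingers":110},{"dp":[4,-2,127],"angular":[0,0,0],"fingers":110},{"dp":[4,-2,127],"angular":[0,0,0],"fingers":110}]' 
python3 - <<'E'
from h import *
s=monitor.sense();print(s['clock'],s['eef_pos'],s['tcp_rot'],s['opening'],s['contact_force'])
im,d=vision.grab_frame('wrist');cv2.imwrite('pics/w2.png',im)
E
```

```text
clock: 2.28
eef_pos: [565.9, 274.2, 73.7]
tcp_rot: [-3.141, 0.001, 1.306]
contact_force: [-0.2, 0.6, -0.1]
opening: 0.567
2.2833 [565.91266916 274.22736459  73.70224156] [-3.14053303e+00  7.97620860e-04  1.30592719e+00] 0.5674010039024571 [-0.21710939  0.60738227 -0.08573581]
```

View pics/w2.png

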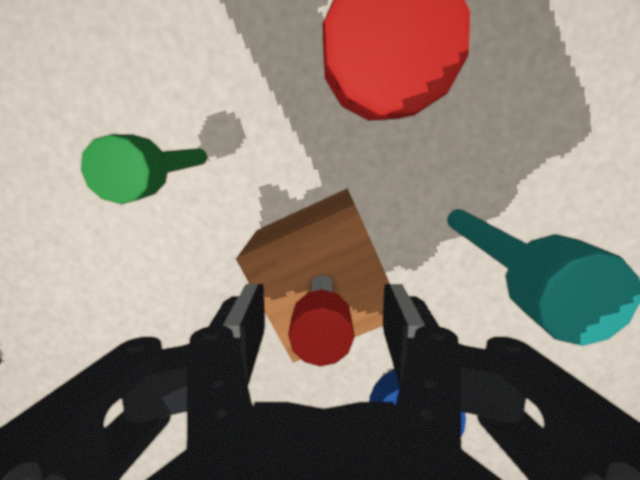

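```bash
python3 - <<'E'
from h import *
p=vision.camera_params('wrist');s=monitor.sense()
print(proj(p,s['eef_pos']+[0,0,26.3]),proj(p,s['eef_pos']+[0,0,8.3]), px2plane(p,(322,333),100))
E
python3 -m inch '[{"dp":[0,0,0],"angular":[0,0,0],"fingers":150},{"dp":[0,0,0],"angular":[0,0,0],"fingers":200},{"dp":[0,0,0],"angular":[0,0,0],"fingers":255},{"dp":[0,0,0],"angular":[0,0,0],"fingers":255},{"dp":[0,0,0],"angular":[0,0,0],"fingers":255},{"dp":[0,0,0],"angular":[0,0,0],"fingers":255}]' 30
python3 - <<'E'
from h import *
im,d=vision.grab_frame('wrist');cv2.imwrite('pics/w3.png',im)
E
```

```text
[[325.90700886 336.57071443]] [[325.53546733 312.74689663]] [565.54489835 273.24074917 100.        ]
clock: 2.83
eef_pos: [567.7, 274.1, 75.6]
tcp_rot: [3.14, -0.001, 1.305]
contact_force: [-0.2, -0.8, 5.5]
opening: 0.269
```

View pics/w3.png

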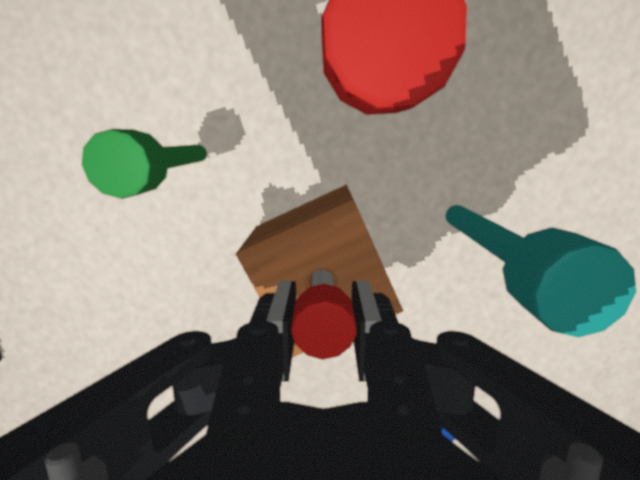

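The picture shows the small red head at (323,320), pinched between the pads. Lift straight up.

```bash
python3 -m inch '[{"dp":[0,0,-5],"angular":[0,0,0],"fingers":255},{"dp":[0,0,-18],"angular":[0,0,0],"fingers":255},{"dp":[0,0,-35],"angular":[0,0,0],"fingers":255},{"dp":[0,0,-55],"angular":[0,0,0],"fingers":255},{"dp":[0,0,-75],"angular":[0,0,0],"fingers":255},{"dp":[0,0,-95],"angular":[0,0,0],"fingers":255},{"dp":[0,0,-110],"angular":[0,0,0],"fingers":255},{"dp":[0,0,-120],"angular":[0,0,0],"fingers":255},{"dp":[0,0,-120],"angular":[0,0,0],"fingers":255}]'
python3 - <<'E'
from h import *
s=monitor.sense();p=vision.camera_params('wrist')
print(s['eef_pos'],s['tcp_rot'],s['contact_force'],s['opening'])
im,d=vision.grab_frame('wrist');cv2.imwrite('pics/w4.png',im)
pt=vision.camera_params('top');im,_=vision.grab_frame('scene');cv2.imwrite('pics/s4.png',im)
y=s['tcp_rot'][2];T=np.array([[np.cos(y),np.sin(y),0],[np.sin(y),-np.cos(y),0],[0,0,-1]])
print('to mouth', T.T@(np.array([530,25.7,0])-s['eef_pos']*[1,1,0]))
E
```

```text
clock: 3.63
eef_pos: [567.9, 274.2, 197.3]
tcp_rot: [3.139, -0.003, 1.305]
contact_force: [0.9, 0.2, -1.2]
opening: 0.269
[567.93698543 274.24886549 197.33742258] [ 3.13850605e+00 -2.69644898e-03  1.30494941e+00] [ 0.86352859  0.23626704 -1.20451508] 0.2688633899873349
to mouth [-249.78448072   28.69610759    0.        ]
```

View pics/w4.png

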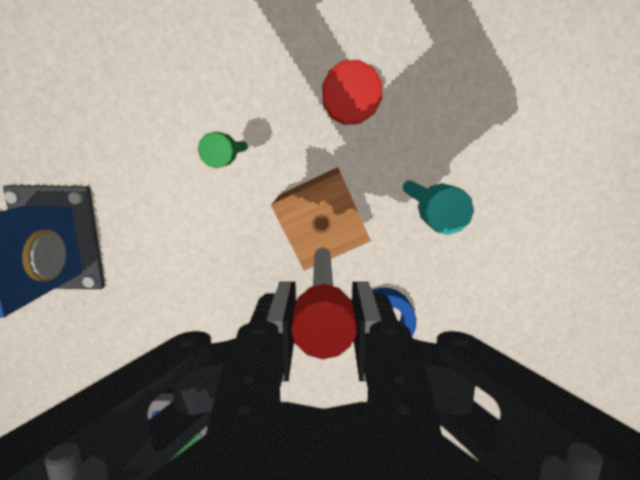

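View pics/s4.png

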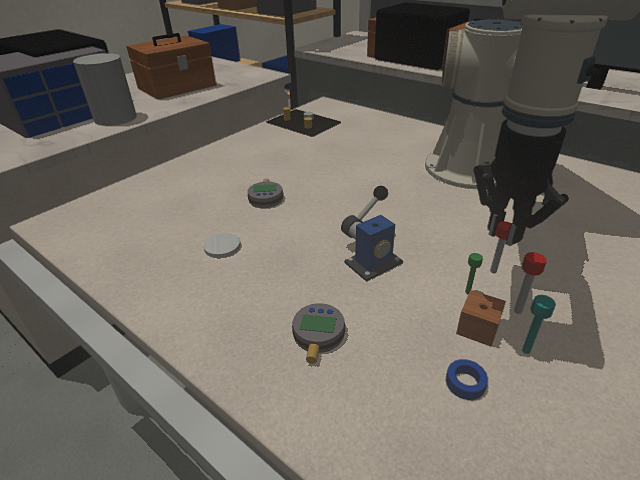

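The wrist view shows the pin held, with its shank tip near (321,252) and the stand's empty hole at (321,223). That gives an exact visual reference. If the block's hole appears at that same pixel with the TCP 142 mm above the block top (z of about 240), the pin is aligned.

```bash
python3 -m inch '[{"dp":[-8,1,-10],"angular":[0,0,0],"fingers":255},{"dp":[-30,4,-25],"angular":[0,0,0],"fingers":255},{"dp":[-60,7,-40],"angular":[0,0,0],"fingers":255},{"dp":[-92,11,-43],"angular":[0,0,0],"fingers":255},{"dp":[-125,15,-43],"angular":[0,0,0],"fingers":255},{"dp":[-158,19,-43],"angular":[0,0,0],"fingers":255},{"dp":[-190,22,-43],"angular":[0,0,0],"fingers":255},{"dp":[-220,25,-43],"angular":[0,0,0],"fingers":255},{"dp":[-240,28,-43],"angular":[0,0,0],"fingers":255},{"dp":[-250,29,-43],"angular":[0,0,0],"fingers":255},{"dp":[-250,29,-43],"angular":[0,0,0],"fingers":255},{"dp":[-250,29,-43],"angular":[0,0,0],"fingers":255}]'
cat >> h.py <<'E'
def darkc(im,c,rad=9):
    g=cv2.cvtColor(im,cv2.COLOR_BGR2GRAY).astype(float)
    u0,v0=c;P=g[v0-rad:v0+rad+1,u0-rad:u0+rad+1];bg=np.percentile(P,60);w=np.clip(bg*0.75-P,0,None)
    vv,uu=np.mgrid[v0-rad:v0+rad+1,u0-rad:u0+rad+1];return (uu*w).sum()/w.sum(),(vv*w).sum()/w.sum(),w.sum()
E
python3 - <<'E'
from h import *
s=monitor.sense();p=vision.camera_params('wrist')
print(s['eef_pos'],s['tcp_rot'],s['contact_force'],s['opening'])
im,d=vision.grab_frame('wrist');cv2.imwrite('pics/w5.png',im)
print('stand hole',darkc(cv2.imread('pics/w4.png'),(321,223)))
E
```

```text
clock: 4.73
eef_pos: [528.9, 24.8, 237.1]
tcp_rot: [-3.141, -0.0, 1.304]
contact_force: [1.0, 0.6, -1.5]
opening: 0.268
[528.9102912   24.78244849 237.09177389] [-3.14088086e+00 -2.30383361e-04  1.30359657e+00] [ 0.9882267   0.57179687 -1.53434794] 0.26772787754696054
stand hole (np.float64(321.10898502495843), np.float64(223.16436890896125), np.float64(2103.5))
```

View pics/w5.png

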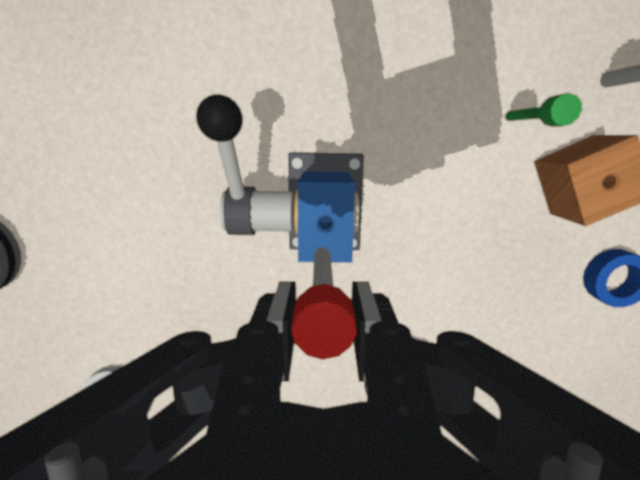

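The wrist view shows the block's hole at about (326,223), close to the reference pixel. I compute the correction next.

```bash
python3 - <<'E'
from h import *
p=vision.camera_params('wrist');s=monitor.sense()
def T(y): return np.array([[np.cos(y),np.sin(y),0],[np.sin(y),-np.cos(y),0],[0,0,-1]])
im=cv2.imread('pics/w5.png');h=darkc(im,(326,223));print(h)
M=px2plane(p,h[:2],98);print('mouth',M, 'tool',T(s['tcp_rot'][2]).T@(M-s['eef_pos']))
# reference: rebuild camera at w4: same mount, TCP at rec pose
Rt=lambda rpy: cv2.Rodrigues(np.array([0,0,rpy[2]]))[0]@cv2.Rodrigues(np.array([0,rpy[1],0.]))[0]@cv2.Rodrigues(np.array([rpy[0],0,0.]))[0]
A=Rt(s['tcp_rot']);cc=-p['R'].T@p['t'];Rm=p['R']@A;cm=A.T@(cc-s['eef_pos'])
B=Rt([3.13850605,-2.69644898e-03,1.30494941]);e=np.array([567.93698543,274.24886549,197.33742258])
R2=Rm@B.T;c2=e+B@cm;p2=dict(p,R=R2,t=-R2@c2)
S=px2plane(p2,(321.11,223.16),55);print('stand',S,'tool(vertical-frame)',T(1.30495).T@(S-e))
a=cv2.resize(im[200:260,290:350],(600,600),interpolation=cv2.INTER_CUBIC);b=cv2.resize(cv2.imread('pics/w4.png')[200:260,290:350],(600,600),interpolation=cv2.INTER_CUBIC)
cv2.imwrite('pics/c5.png',cv2.resize(np.hstack([b,a]),(800,400)))
E
```

```text
(np.float64(325.1453846153846), np.float64(224.70846153846153), np.float64(1300.0))
mouth [528.68480922  26.31533893  98.        ] tool [  0.80725866  -0.64138362 139.11496877]
stand [566.81889071 272.47624339  55.        ] tool(vertical-frame) [ -2.00410327  -0.61310277 142.33742258]
```

View pics/c5.png

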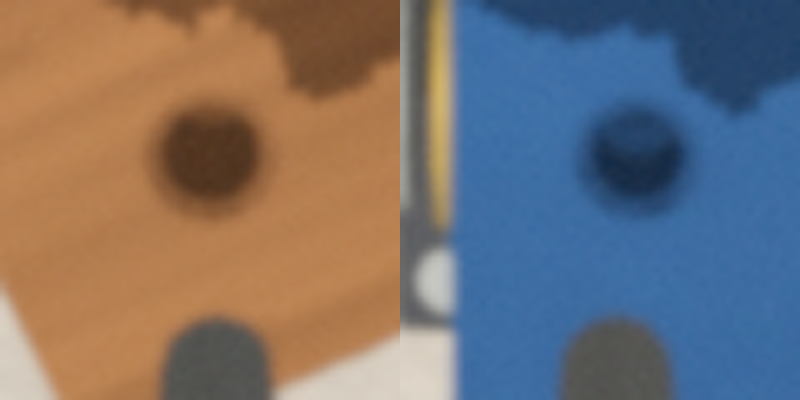

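```bash
python3 - <<'E'
from h import *
p=vision.camera_params('wrist');s=monitor.sense();y=s['tcp_rot'][2]
T=np.array([[np.cos(y),np.sin(y),0],[np.sin(y),-np.cos(y),0],[0,0,-1]])
print(s['eef_pos'],s['tcp_rot'])
print('tip edge',T.T@(px2plane(p,(322.4,248),171.5)-s['eef_pos']))
print('head c',T.T@(px2plane(p,(323.8,321.5),171.5+90)-s['eef_pos']))
print('hole',T.T@(px2plane(p,(325.4,224),98)-s['eef_pos']))
E
```

```text
[529.09122755  25.36778227 237.11496877] [-3.14106736e+00 -3.06369295e-04  1.30458483e+00]
tip edge [-1.26713622 -4.13342672 65.61496877]
head c [ -0.70343619  -4.71240168 -24.38503123]
hole [  1.00424936  -1.20716227 139.11496877]
```

```bash
python3 -m inch '[{"dp":[2,-1,8],"angular":[0,0,0],"fingers":255},{"dp":[2.4,-0.9,24],"angular":[0,0,0],"fingers":255},{"dp":[2.4,-0.9,42],"angular":[0,0,0],"fingers":255},{"dp":[2.4,-0.9,56],"angular":[0,0,0],"fingers":255},{"dp":[2.4,-0.9,64],"angular":[0,0,0],"fingers":255},{"dp":[2.4,-0.9,66],"angular":[0,0,0],"fingers":255},{"dp":[2.4,-0.9,66],"angular":[0,0,0],"fingers":255}]'
python3 - <<'E'
from h import *
im,d=vision.grab_frame('wrist');cv2.imwrite('pics/w6.png',im[150:390,160:480])
E
```

```text
clock: 5.37
eef_pos: [528.6, 28.1, 170.7]
tcp_rot: [-3.14, 0.0, 1.306]
contact_force: [-0.4, -0.6, -1.3]
opening: 0.266
```

View pics/w6.png

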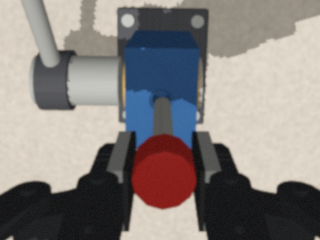

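The tip sits just over the hole (crop 161,97). I lower it gently from here.

```bash
python3 -m inch '[{"dp":[0,0,2],"angular":[0,0,0],"fingers":255},{"dp":[0,0,4],"angular":[0,0,0],"fingers":255},{"dp":[0,0,6],"angular":[0,0,0],"fingers":255},{"dp":[0,0,8],"angular":[0,0,0],"fingers":255},{"dp":[0,0,10],"angular":[0,0,0],"fingers":255},{"dp":[0,0,12],"angular":[0,0,0],"fingers":255},{"dp":[0,0,12],"angular":[0,0,0],"fingers":255}]'
python3 - <<'E'
from h import *
print(monitor.sense()['contact_force'],monitor.sense()['wrist_torque'])
E
```

```text
clock: 6.0
eef_pos: [528.6, 27.4, 158.9]
tcp_rot: [-3.141, 0.0, 1.305]
contact_force: [-1.2, -0.0, -0.9]
opening: 0.265
[-1.15060684 -0.04730986 -0.91940415] [-0.01189092  0.00027146 -0.00456831]
```

```bash
python3 -m inch '[{"dp":[0,0,2],"angular":[0,0,0],"fingers":255},{"dp":[0,0,4],"angular":[0,0,0],"fingers":255},{"dp":[0,0,6],"angular":[0,0,0],"fingers":255},{"dp":[0,0,8],"angular":[0,0,0],"fingers":255},{"dp":[0,0,10],"angular":[0,0,0],"fingers":255},{"dp":[0,0,12],"angular":[0,0,0],"fingers":255},{"dp":[0,0,14],"angular":[0,0,0],"fingers":255},{"dp":[0,0,14],"angular":[0,0,0],"fingers":255}]'; python3 -m inch '[{"dp":[0,0,2],"angular":[0,0,0],"fingers":255},{"dp":[0,0,4],"angular":[0,0,0],"fingers":255},{"dp":[0,0,6],"angular":[0,0,0],"fingers":255},{"dp":[0,0,7],"angular":[0,0,0],"fingers":255},{"dp":[0,0,7],"angular":[0,0,0],"fingers":255}]'
```

```text
clock: 6.67
eef_pos: [528.6, 27.4, 144.8]
tcp_rot: [-3.141, 0.0, 1.305]
contact_force: [-0.6, -0.1, -1.0]
opening: 0.271
clock: 7.08
eef_pos: [528.7, 27.4, 138.0]
tcp_rot: [-3.141, 0.0, 1.305]
contact_force: [-1.0, -0.6, -1.6]
opening: 0.269
```

```bash
python3 -m inch '[{"dp":[0,0,1.5],"angular":[0,0,0],"fingers":255},{"dp":[0,0,1.5],"angular":[0,0,0],"fingers":255},{"dp":[0,0,1.5],"angular":[0,0,0],"fingers":110},{"dp":[0,0,1.5],"angular":[0,0,0],"fingers":110},{"dp":[0,0,1.5],"angular":[0,0,0],"fingers":110},{"dp":[0,0,1.5],"angular":[0,0,0],"fingers":110},{"dp":[0,0,1.5],"angular":[0,0,0],"fingers":110},{"dp":[0,0,1.5],"angular":[0,0,0],"fingers":110},{"dp":[0,0,1.5],"angular":[0,0,0],"fingers":110}]'
python3 - <<'E'
from h import *
im,d=vision.grab_frame('wrist');cv2.imwrite('pics/w7.png',im)
im,d=vision.grab_frame('scene');cv2.imwrite('pics/s7.png',cv2.resize(im[150:310,310:470],(640,640),interpolation=cv2.INTER_CUBIC)[:600])
E
```

```text
clock: 7.83
eef_pos: [528.9, 27.4, 136.8]
tcp_rot: [3.141, -0.0, 1.305]
contact_force: [0.7, 0.3, 0.0]
opening: 0.57
```

View pics/w7.png

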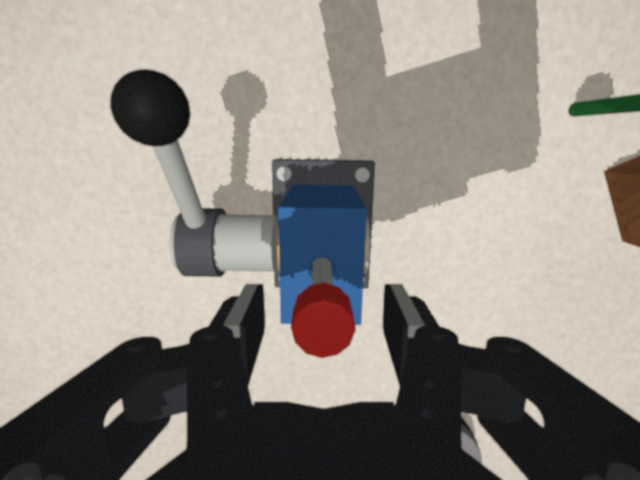

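View pics/s7.png

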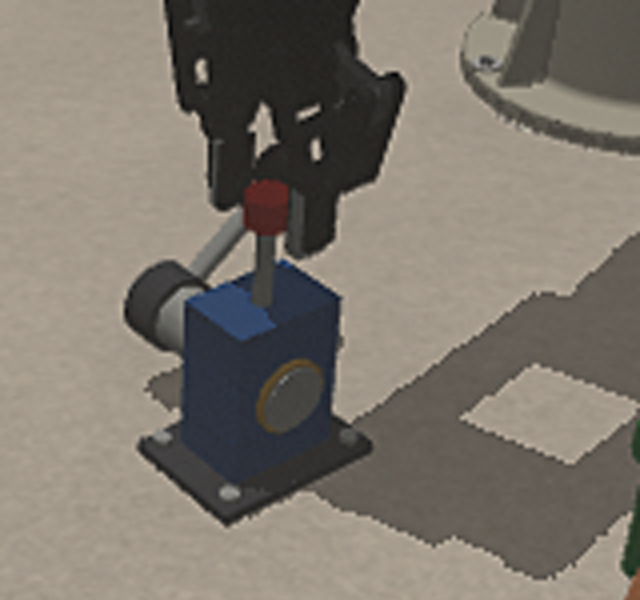

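The pin stands in the hole, with its head at (323,320) and both pads clear. The ball is at (150,107). I work out the lever angle from its arc.

```bash
cat >> h.py <<'E'
MOUTH=np.array([528.7,27.4]);YAW=-0.27
def ball(th):
    x=np.array([np.cos(YAW),np.sin(YAW)]);y=np.array([-np.sin(YAW),np.cos(YAW)])
    q=MOUTH-75*y+95*np.sin(th)*x;return np.array([q[0],q[1],52+95*np.cos(th)])
def Tm(y): return np.array([[np.cos(y),np.sin(y),0],[np.sin(y),-np.cos(y),0],[0,0,-1]])
E
python3 - <<'E'
from h import *
p=vision.camera_params('wrist');s=monitor.sense()
ths=np.arange(-1.1,-0.7,0.01);q=np.array([proj(p,ball(t))[0] for t in ths])
e=np.hypot(*(q-[149.5,107]).T);i=e.argmin();print(ths[i],e[i],q[i],ball(ths[i]),px2plane(p,(149.5,107),ball(ths[i])[2]))
b=ball(ths[i]);print('tool delta to grasp',Tm(s['tcp_rot'][2]).T@(b-[0,0,18.7]-s['eef_pos']),s['eef_pos'])
pt=vision.camera_params('top');print(proj(pt,b),'top obs 316,334; scene',proj(vision.camera_params('scene'),b),'obs 381,193')
E
```

```text
-0.96 5.88438761158521 [154.73239937 109.69221366] [433.691408   -24.12492355 106.48439868] [432.05565302 -25.90617167 106.48439868]
tool delta to grasp [-74.75247258 -78.32928467  49.01429885] [528.90827041  27.42270596 136.79869752]
[[315.07434095 334.56918869]] top obs 316,334; scene [[380.55559965 193.32414677]] obs 381,193
```

```bash
python3 -m inch '[{"dp":[0,0,-12],"angular":[0,0,0],"fingers":110},{"dp":[0,0,-35],"angular":[0,0,0],"fingers":110},{"dp":[0,0,-58],"angular":[0,0,0],"fingers":110},{"dp":[-12,-12,-68],"angular":[0,0,0],"fingers":110},{"dp":[-30,-32,-68],"angular":[0,0,0],"fingers":110},{"dp":[-50,-53,-68],"angular":[0,0,0],"fingers":110},{"dp":[-68,-71,-60],"angular":[0,0,0],"fingers":110},{"dp":[-76,-79,-40],"angular":[0,0,0],"fingers":110},{"dp":[-76,-79,-22],"angular":[0,0,0],"fingers":110},{"dp":[-76,-79,-20],"angular":[0,0,0],"fingers":110},{"dp":[-76,-79,-20],"angular":[0,0,0],"fingers":110}]'
python3 - <<'E'
from h import *
p=vision.camera_params('wrist');im,d=vision.grab_frame('wrist');cv2.imwrite('pics/w8.png',im)
s=monitor.sense();print(s['eef_pos'],s['contact_force'],proj(p,ball(-.96)))
E
```

```text
clock: 8.85
eef_pos: [432.2, -25.1, 156.4]
tcp_rot: [-3.14, 0.0, 1.305]
contact_force: [-0.4, -0.7, 0.7]
opening: 0.57
[433.0712752  -25.0924276  157.11134916] [ 0.30657724 -1.11324015  0.02407196] [[327.30032307 265.79231577]]
```

View pics/w8.png

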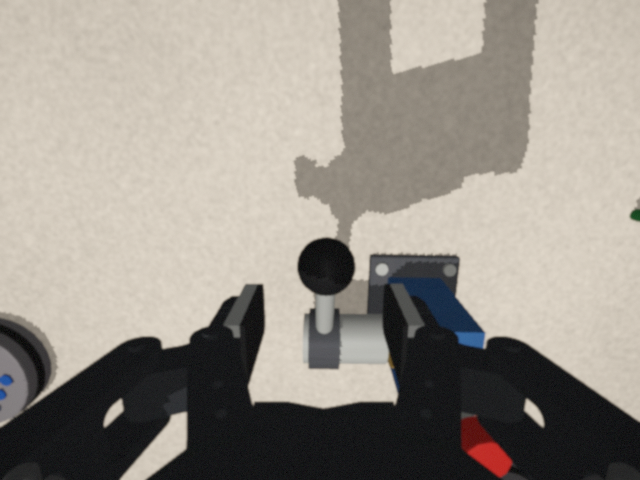

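The ball is at (326,266), midway between the pads and within 1.5 px of the prediction. Descend and pinch.

```bash
python3 -m inch '[{"dp":[0,0,10],"angular":[0,0,0],"fingers":110},{"dp":[0,0,28],"angular":[0,0,0],"fingers":110},{"dp":[0,0,46],"angular":[0,0,0],"fingers":110},{"dp":[0,0,60],"angular":[0,0,0],"fingers":110},{"dp":[0,0,68],"angular":[0,0,0],"fingers":110},{"dp":[0,0,70],"angular":[0,0,0],"fingers":110},{"dp":[0,0,70],"angular":[0,0,0],"fingers":110}]'
python3 -m inch '[{"dp":[0,0,0],"angular":[0,0,0],"fingers":130},{"dp":[0,0,0],"angular":[0,0,0],"fingers":150},{"dp":[0,0,0],"angular":[0,0,0],"fingers":170},{"dp":[0,0,0],"angular":[0,0,0],"fingers":190},{"dp":[0,0,0],"angular":[0,0,0],"fingers":190},{"dp":[0,0,0],"angular":[0,0,0],"fingers":190}]' 20
python3 - <<'E'
from h import *
p=vision.camera_params('wrist');im,d=vision.grab_frame('wrist');cv2.imwrite('pics/w9.png',im)
E
```

```text
clock: 9.48
eef_pos: [432.9, -25.0, 86.6]
tcp_rot: [-3.141, 0.0, 1.305]
contact_force: [-0.1, 1.2, 0.1]
opening: 0.571
clock: 9.98
eef_pos: [433.6, -24.4, 87.7]
tcp_rot: [3.14, -0.002, 1.304]
contact_force: [0.6, 7.0, 3.2]
opening: 0.356
```

View pics/w9.png

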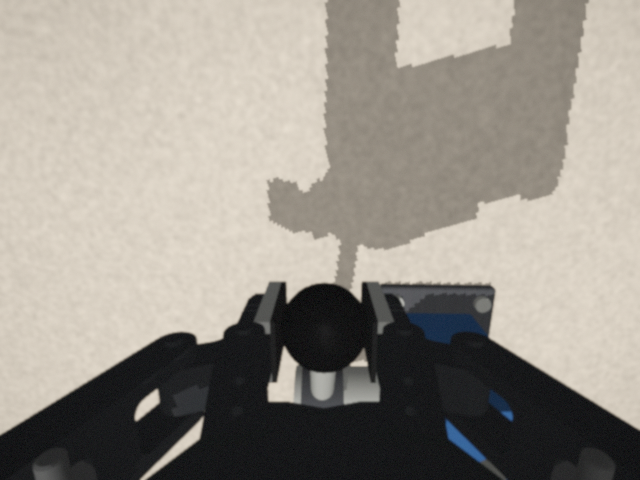

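The ball is centred between the pads at (324,328). There is a 7 N side load, so I ease sideways 1 mm, then start the arc from about -0.96 to -0.7.

```bash
python3 -m inch '[{"dp":[1,0,0],"angular":[0,0,0],"fingers":190},{"dp":[1,1.8,-2.5],"angular":[0,0,0],"fingers":190},{"dp":[1,4,-5],"angular":[0,0,0],"fingers":190},{"dp":[1,6,-7.5],"angular":[0,0,0],"fingers":190},{"dp":[1,8,-9.8],"angular":[0,0,0],"fingers":190},{"dp":[1,9.7,-11.7],"angular":[0,0,0],"fingers":190},{"dp":[1,12,-14],"angular":[0,0,0],"fingers":190},{"dp":[1,14.3,-16.2],"angular":[0,0,0],"fingers":190},{"dp":[1,16.6,-18.2],"angular":[0,0,0],"fingers":190},{"dp":[1,16.6,-18.2],"angular":[0,0,0],"fingers":190}]'
cat > look.py <<'E'
import sys
from h import *
im,d=vision.grab_frame('scene')
n=sys.argv[1];c=im[150:290,320:440];cv2.imwrite(f'pics/{n}.png',cv2.resize(c,(600,700)[:2] if 0 else (480,560),interpolation=cv2.INTER_CUBIC))
for e in redblobs(im[150:290,320:440],30): print('red',np.array(e[0])+[320,150],np.round(e[1],1))
s=monitor.sense();f=s['contact_force'];T=Tm(s['tcp_rot'][2]);print(s['clock'],s['eef_pos'].round(1),'force tool',(T.T@f).round(1),'tq',s['wrist_torque'].round(2))
k=(T.T@(s['eef_pos']-np.r_[MOUTH-75*np.array([-np.sin(YAW),np.cos(YAW)]),0]));print('theta~',np.arctan2(k[1],s['eef_pos'][2]+18.7-52).round(3),np.hypot(k[1],s['eef_pos'][2]+18.7-52).round(1))
E
python3 look.py s10
```

```text
clock: 10.87
eef_pos: [449.3, -28.8, 105.4]
tcp_rot: [3.142, 0.0, 1.305]
contact_force: [-3.0, 1.3, 1.5]
opening: 0.356
red [377.24448776 199.01398468] [ 8.7 12.8]
10.9167 [449.3 -28.7 105.4] force tool [-0.9 -2.2 -1.2] tq [-0.05  0.46  0.01]
theta~ -0.707 94.8
```

View pics/s10.png

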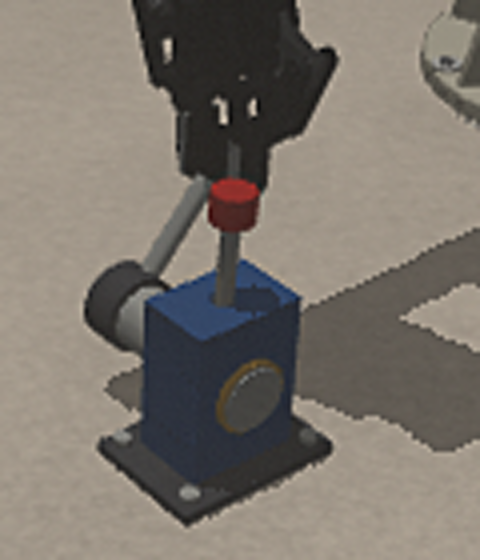

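```bash
python3 -m inch '[{"dp":[0,1,-0.9],"angular":[0,0,0],"fingers":190},{"dp":[0,2,-1.7],"angular":[0,0,0],"fingers":190},{"dp":[0,3,-2.5],"angular":[0,0,0],"fingers":190},{"dp":[0,4,-3.2],"angular":[0,0,0],"fingers":190},{"dp":[0,5,-3.9],"angular":[0,0,0],"fingers":190},{"dp":[0,6,-4.7],"angular":[0,0,0],"fingers":190},{"dp":[0,7,-5.5],"angular":[0,0,0],"fingers":190},{"dp":[0,8,-6.2],"angular":[0,0,0],"fingers":190},{"dp":[0,8,-6.2],"angular":[0,0,0],"fingers":190}]'; python3 look.py s11
```

```text
clock: 11.67
eef_pos: [456.9, -30.9, 111.3]
tcp_rot: [3.141, 0.0, 1.305]
contact_force: [-3.8, -3.3, -2.6]
opening: 0.356
red [377.15339279 199.13357162] [ 8.8 12.7]
11.7167 [456.9 -30.9 111.3] force tool [-4.1 -2.3  3.3] tq [-0.45  0.56 -0.07]
theta~ -0.603 94.7
```

```bash
python3 -m inch '[{"dp":[-0.4,1,-0.3],"angular":[0,0,0],"fingers":190},{"dp":[-0.4,2,-0.9],"angular":[0,0,0],"fingers":190},{"dp":[-0.4,3,-1.5],"angular":[0,0,0],"fingers":190},{"dp":[-0.4,4,-2.2],"angular":[0,0,0],"fingers":190},{"dp":[-0.4,5,-2.8],"angular":[0,0,0],"fingers":190},{"dp":[-0.4,6,-3.4],"angular":[0,0,0],"fingers":190},{"dp":[-0.4,7,-4],"angular":[0,0,0],"fingers":190},{"dp":[-0.4,8.3,-4.8],"angular":[0,0,0],"fingers":190},{"dp":[-0.4,8.3,-4.8],"angular":[0,0,0],"fingers":190}]'; python3 look.py s12
```

```text
clock: 12.47
eef_pos: [465.1, -33.3, 116.2]
tcp_rot: [3.141, -0.0, 1.305]
contact_force: [-2.5, 0.3, -2.6]
opening: 0.355
red [374.77998352 201.66205597] [ 6.5 11.8]
12.5167 [465.2 -33.3 116.2] force tool [-1.  -2.7  2.4] tq [0.07 0.47 0.03]
theta~ -0.498 94.3
```

View pics/s12.png

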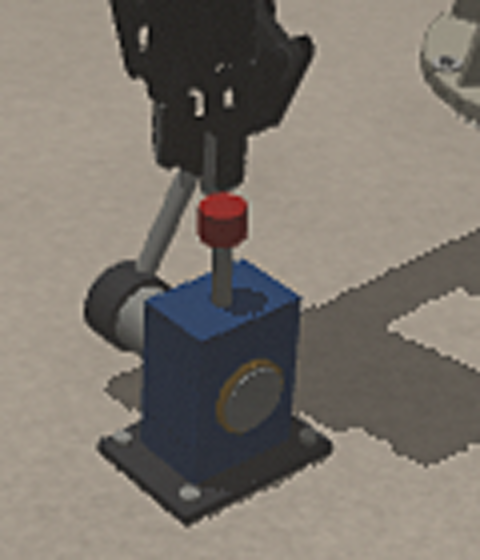

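The scene view shows the red head dropped and leaning slightly: its top went from crop (234,190) to (222,205). The pin has therefore caught between -0.6 and -0.5 rad. Next I feel for the far stop, in small steps with a tangential force readout.

```bash
cat >> look.py <<'E'
th=np.arctan2(k[1],s['eef_pos'][2]+18.7-52);F=T.T@f
print('TANGENTIAL',(F[1]*np.cos(th)+F[2]*np.sin(th)).round(2),'radial',(F[1]*np.sin(th)-F[2]*np.cos(th)).round(2))
E
python3 -m inch '[{"dp":[0,0.8,-0.4],"angular":[0,0,0],"fingers":190},{"dp":[0,1.6,-0.8],"angular":[0,0,0],"fingers":190},{"dp":[0,2.5,-1.3],"angular":[0,0,0],"fingers":190},{"dp":[0,3.3,-1.7],"angular":[0,0,0],"fingers":190},{"dp":[0,4.1,-2.1],"angular":[0,0,0],"fingers":190},{"dp":[0,4.9,-2.5],"angular":[0,0,0],"fingers":190}]'; python3 look.py s13
```

```text
clock: 13.02
eef_pos: [469.3, -34.5, 118.5]
tcp_rot: [-3.141, 0.0, 1.305]
contact_force: [-3.3, -1.2, -5.2]
opening: 0.357
red [374.65989685 202.63270569] [ 8.5 12.8]
13.0667 [469.5 -34.6 118.6] force tool [-0.6 -3.8  3.9] tq [ 0.09  0.56 -0.01]
theta~ -0.443 94.4
TANGENTIAL -5.17 radial -1.91
```

```bash
python3 -m inch '[{"dp":[0,0.8,-0.2],"angular":[0,0,0],"fingers":190},{"dp":[0,1.6,-0.6],"angular":[0,0,0],"fingers":190},{"dp":[0,2.4,-0.9],"angular":[0,0,0],"fingers":190}]'; python3 look.py s14
```

```text
clock: 13.32
eef_pos: [471.6, -35.1, 119.4]
tcp_rot: [-3.141, 0.0, 1.305]
contact_force: [-3.8, -0.4, -3.8]
opening: 0.354
red [374.76552582 202.72091675] [ 8.3 13. ]
13.3667 [471.8 -35.2 119.5] force tool [-1.8 -4.1  2.6] tq [-0.    0.8  -0.06]
theta~ -0.416 94.3
TANGENTIAL -4.8 radial -0.68
```

```bash
python3 -m inch '[{"dp":[0,0.8,-0.3],"angular":[0,0,0],"fingers":190},{"dp":[0,1.6,-0.6],"angular":[0,0,0],"fingers":190},{"dp":[0,2.4,-1],"angular":[0,0,0],"fingers":190}]'; python3 look.py s15;  python3 -m inch '[{"dp":[0,0.8,-0.3],"angular":[0,0,0],"fingers":190},{"dp":[0,1.6,-0.6],"angular":[0,0,0],"fingers":190}]'; python3 look.py s15b
```

```text
clock: 13.62
eef_pos: [473.9, -35.8, 120.4]
tcp_rot: [-3.141, 0.0, 1.305]
contact_force: [-5.0, 0.2, -1.8]
opening: 0.355
red [375.98223495 200.73419571] [ 5.2 11.1]
13.6667 [474.1 -35.9 120.5] force tool [-1.1 -5.   0.8] tq [-0.05  0.84 -0.09]
theta~ -0.388 94.3
TANGENTIAL -4.96 radial 1.13
clock: 13.83
eef_pos: [475.4, -36.2, 121.0]
tcp_rot: [-3.141, 0.0, 1.305]
contact_force: [-5.4, -0.3, -1.0]
opening: 0.357
red [376.19960022 200.65045166] [ 5.2 10.9]
13.8833 [475.6 -36.3 121.1] force tool [-2.4 -4.4  0.4] tq [-0.06  0.89 -0.03]
theta~ -0.371 94.2
TANGENTIAL -4.19 radial 1.24
```

View pics/s15b.png

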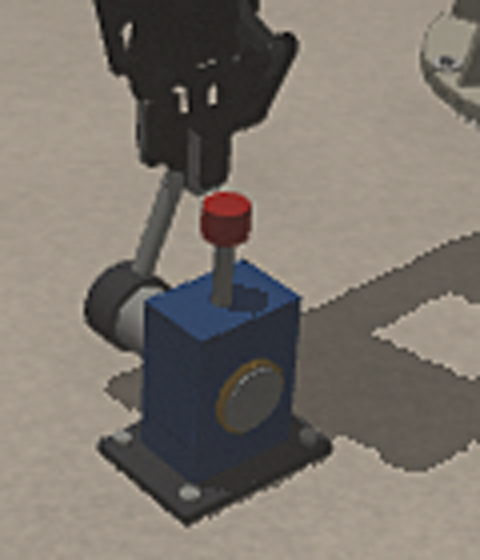

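The pin is still caught, with its head top at crop (227,205). I continue in small steps.

```bash
for i in 1; do python3 -m inch '[{"dp":[0,0.8,-0.25],"angular":[0,0,0],"fingers":190},{"dp":[0,1.6,-0.55],"angular":[0,0,0],"fingers":190}]'; done; python3 look.py s16; python3 -m inch '[{"dp":[0,0.8,-0.25],"angular":[0,0,0],"fingers":190},{"dp":[0,1.6,-0.55],"angular":[0,0,0],"fingers":190}]'; python3 look.py s16b
```

```text
clock: 14.05
eef_pos: [476.9, -36.7, 121.6]
tcp_rot: [-3.141, 0.0, 1.305]
contact_force: [-6.1, -0.6, -0.0]
opening: 0.36
red [375.6934433  203.06417465] [ 9.5 13. ]
14.1 [477.2 -36.7 121.7] force tool [-2.1 -4.  -0.1] tq [-0.09  0.87 -0.06]
theta~ -0.353 94.2
TANGENTIAL -3.71 radial 1.48
clock: 14.27
eef_pos: [478.5, -37.1, 122.1]
tcp_rot: [-3.141, 0.0, 1.305]
contact_force: [-5.4, -1.1, -1.0]
opening: 0.359
red [375.75808716 202.39609528] [ 8.5 12.6]
14.3167 [478.7 -37.2 122.2] force tool [-2.7 -4.5  0.5] tq [-0.15  0.91 -0.06]
theta~ -0.335 94.1
TANGENTIAL -4.41 radial 1.02
```

```bash
python3 -m inch '[{"dp":[-0.2,0.8,-0.25],"angular":[0,0,0],"fingers":190},{"dp":[-0.2,1.6,-0.55],"angular":[0,0,0],"fingers":190}]'; python3 look.py s17; python3 -m inch '[{"dp":[0,0.8,-0.25],"angular":[0,0,0],"fingers":190},{"dp":[0,1.6,-0.5],"angular":[0,0,0],"fingers":190}]'; python3 look.py s17b
```

```text
clock: 14.48
eef_pos: [480.1, -37.6, 122.7]
tcp_rot: [-3.142, -0.0, 1.305]
contact_force: [-5.1, -0.0, -1.2]
opening: 0.357
red [376.37160873 202.94348907] [ 9.1 13.1]
14.5333 [480.3 -37.6 122.7] force tool [-0.3 -3.9  1.5] tq [ 0.07  0.8  -0.08]
theta~ -0.316 94.1
TANGENTIAL -4.21 radial -0.2
clock: 14.7
eef_pos: [481.6, -38.0, 123.1]
tcp_rot: [-3.141, 0.0, 1.305]
contact_force: [-4.2, 1.0, -1.3]
opening: 0.36
red [376.94861984 200.94930649] [ 6.1 12. ]
14.75 [481.8 -38.1 123.2] force tool [-0.8 -4.2  0.1] tq [ 0.03  0.82 -0.06]
theta~ -0.299 94.1
TANGENTIAL -4.0 radial 1.15
```

```bash
python3 -m inch '[{"dp":[0,0.8,-0.2],"angular":[0,0,0],"fingers":190},{"dp":[0,1.6,-0.45],"angular":[0,0,0],"fingers":190}]'; python3 look.py s18; python3 -m inch '[{"dp":[0,0.8,-0.2],"angular":[0,0,0],"fingers":190},{"dp":[0,1.6,-0.45],"angular":[0,0,0],"fingers":190}]'; python3 look.py s18b
```

```text
clock: 14.92
eef_pos: [483.1, -38.5, 123.6]
tcp_rot: [-3.141, 0.0, 1.305]
contact_force: [-5.4, -0.4, -0.1]
opening: 0.359
red [376.68339539 202.15905762] [ 8.4 12.5]
14.9667 [483.3 -38.5 123.7] force tool [-1.4 -4.7  0.6] tq [ 0.02  0.84 -0.03]
theta~ -0.281 94.1
TANGENTIAL -4.72 radial 0.75
clock: 15.13
eef_pos: [484.6, -38.9, 124.0]
tcp_rot: [-3.141, 0.0, 1.305]
contact_force: [-4.8, -0.6, -0.6]
opening: 0.359
red [376.67471695 202.36817169] [ 8.7 12.5]
15.1833 [484.9 -38.9 124.1] force tool [-1.9 -4.4  0.5] tq [-0.04  0.8  -0.06]
theta~ -0.264 94.1
TANGENTIAL -4.34 radial 0.69
```

```bash
python3 -m inch '[{"dp":[0,0.8,-0.2],"angular":[0,0,0],"fingers":190},{"dp":[0,1.6,-0.4],"angular":[0,0,0],"fingers":190}]'; python3 look.py s19; python3 -m inch '[{"dp":[0,0.8,-0.2],"angular":[0,0,0],"fingers":190},{"dp":[0,1.6,-0.4],"angular":[0,0,0],"fingers":190}]'; python3 look.py s19b
```

```text
clock: 15.35
eef_pos: [486.1, -39.3, 124.4]
tcp_rot: [-3.141, 0.0, 1.305]
contact_force: [-5.6, 0.7, -0.5]
opening: 0.358
red [376.67471695 202.36817169] [ 8.7 12.5]
15.4 [486.3 -39.4 124.5] force tool [-2.3 -4.4  1. ] tq [-0.01  0.89 -0.06]
theta~ -0.248 94.0
TANGENTIAL -4.51 radial 0.11
clock: 15.57
eef_pos: [487.6, -39.7, 124.8]
tcp_rot: [-3.141, 0.0, 1.305]
contact_force: [-5.4, -0.4, -0.6]
opening: 0.354
red [376.67471695 202.36817169] [ 8.7 12.5]
15.6167 [487.7 -39.8 124.8] force tool [-1.4 -5.   0.1] tq [-0.02  0.91 -0.05]
theta~ -0.231 94.0
TANGENTIAL -4.88 radial 1.05
```

View pics/s19b.png

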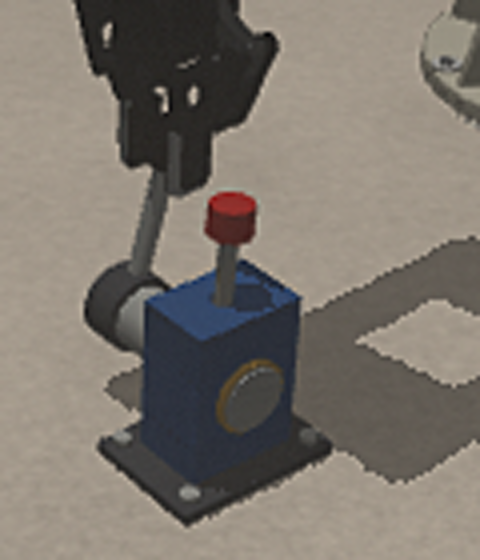

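```bash
python3 -m inch '[{"dp":[0,0.8,-0.2],"angular":[0,0,0],"fingers":190},{"dp":[0,1.6,-0.35],"angular":[0,0,0],"fingers":190}]'; python3 look.py s20
```

```text
clock: 15.78
eef_pos: [488.9, -40.1, 125.1]
tcp_rot: [-3.141, 0.0, 1.305]
contact_force: [-5.9, 0.4, -1.3]
opening: 0.357
red [376.69629669 202.39849854] [ 8.7 12.5]
15.8333 [489.1 -40.2 125.1] force tool [-2.  -4.4  1.3] tq [-0.04  0.99  0.05]
theta~ -0.216 94.0
TANGENTIAL -4.55 radial -0.29
```

```bash
python3 -m inch '[{"dp":[0,0.8,-0.2],"angular":[0,0,0],"fingers":190},{"dp":[0,1.6,-0.35],"angular":[0,0,0],"fingers":190}]'; python3 look.py s21
```

```text
clock: 16.0
eef_pos: [490.3, -40.5, 125.4]
tcp_rot: [-3.14, 0.0, 1.305]
contact_force: [-6.3, -0.2, 0.3]
opening: 0.353
red [376.67818451 202.41033936] [ 8.7 12.5]
16.05 [490.4 -40.5 125.4] force tool [-2.4 -6.1  0.7] tq [ 0.02  1.14 -0.14]
theta~ -0.201 94.0
TANGENTIAL -6.14 radial 0.56
```

```bash
python3 -m inch '[{"dp":[0,0.5,-0.1],"angular":[0,0,0],"fingers":190},{"dp":[0,1,-0.2],"angular":[0,0,0],"fingers":190}]'; python3 look.py s22
```

```text
clock: 16.22
eef_pos: [491.1, -40.8, 125.6]
tcp_rot: [-3.14, 0.0, 1.305]
contact_force: [-7.1, 0.8, 1.3]
opening: 0.358
red [376.70428085 202.80805969] [ 9.3 12.6]
16.2667 [491.2 -40.8 125.6] force tool [-1.1 -6.6 -0.9] tq [0.11 1.13 0.08]
theta~ -0.192 94.0
TANGENTIAL -6.34 radial 2.11
```

The tangential force rose from a friction level of about 4.4 N to 6.3 N. The far stop starts near -0.205 rad. I ease back through the traversed play to -0.40, then feel for the near stop.

```bash
python3 -m inch '[{"dp":[0,-2,0.4],"angular":[0,0,0],"fingers":190},{"dp":[0,-4,0.9],"angular":[0,0,0],"fingers":190},{"dp":[0,-6,1.4],"angular":[0,0,0],"fingers":190},{"dp":[0,-8,1.9],"angular":[0,0,0],"fingers":190},{"dp":[0,-10,2.5],"angular":[0,0,0],"fingers":190},{"dp":[0,-12,3.2],"angular":[0,0,0],"fingers":190},{"dp":[0,-14,3.9],"angular":[0,0,0],"fingers":190},{"dp":[0,-16,4.6],"angular":[0,0,0],"fingers":190},{"dp":[0,-18,5.4],"angular":[0,0,0],"fingers":190}]'; python3 look.py s23
```

```text
clock: 17.02
eef_pos: [476.9, -36.6, 120.9]
tcp_rot: [3.136, -0.0, 1.305]
contact_force: [6.3, -5.0, -6.9]
opening: 0.356
red [375.68318176 202.13839722] [ 8.4 12.4]
17.0667 [476.4 -36.5 120.7] force tool [-1.8  7.1  7.3] tq [-0.79 -1.04  0.08]
theta~ -0.364 93.5
TANGENTIAL 4.04 radial -9.37
```

```bash
python3 -m inch '[{"dp":[0,-1,0.4],"angular":[0,0,0],"fingers":190},{"dp":[0,-2,0.9],"angular":[0,0,0],"fingers":190},{"dp":[0,-3,1.3],"angular":[0,0,0],"fingers":190},{"dp":[0,-4,1.8],"angular":[0,0,0],"fingers":190}]'; python3 look.py s24
```

```text
clock: 17.4
eef_pos: [473.0, -35.5, 119.4]
tcp_rot: [3.136, -0.001, 1.305]
contact_force: [3.7, -5.3, 0.2]
opening: 0.358
red [376.12836456 201.07709503] [ 5.8 10.8]
17.45 [472.8 -35.4 119.3] force tool [-3.6  4.4  1.1] tq [-0.65 -0.7   0.12]
theta~ -0.408 93.7
TANGENTIAL 3.59 radial -2.7
```

```bash
python3 -m inch '[{"dp":[0.3,-1,0.4],"angular":[0,0,0],"fingers":190},{"dp":[0.3,-2,0.9],"angular":[0,0,0],"fingers":190},{"dp":[0.3,-3,1.4],"angular":[0,0,0],"fingers":190}]'; python3 look.py s25
```

```text
clock: 17.7
eef_pos: [470.0, -34.6, 118.1]
tcp_rot: [3.137, -0.0, 1.305]
contact_force: [2.6, -6.3, 2.2]
opening: 0.357
red [375.34290695 201.47753906] [ 5.5 11.8]
17.75 [469.7 -34.5 118. ] force tool [-4.2  3.8  0.4] tq [-0.86 -0.53  0.12]
theta~ -0.444 93.8
TANGENTIAL 3.24 radial -1.95
```

```bash
python3 -m inch '[{"dp":[0,-1,0.5],"angular":[0,0,0],"fingers":190},{"dp":[0,-2,1],"angular":[0,0,0],"fingers":190}]'; python3 look.py s26
```

```text
clock: 17.92
eef_pos: [468.1, -34.0, 117.1]
tcp_rot: [3.137, -0.0, 1.305]
contact_force: [2.3, -6.0, 1.1]
opening: 0.358
red [375.10055161 201.46147919] [ 5.4 11.1]
17.9667 [467.9 -34.  117. ] force tool [-4.9  3.7 -0.8] tq [-0.89 -0.51  0.07]
theta~ -0.467 93.8
TANGENTIAL 3.67 radial -0.95
```

```bash
python3 -m inch '[{"dp":[0,-1,0.5],"angular":[0,0,0],"fingers":190},{"dp":[0,-2,1],"angular":[0,0,0],"fingers":190}]'; python3 look.py s27
```

```text
clock: 18.13
eef_pos: [466.3, -33.5, 116.2]
tcp_rot: [3.136, -0.0, 1.305]
contact_force: [2.9, -5.2, 2.5]
opening: 0.36
red [375.01414108 201.4692955 ] [ 5.4 11.4]
18.1833 [466.  -33.4 116. ] force tool [-4.9  5.2 -0.5] tq [-0.88 -0.58 -0.02]
theta~ -0.491 93.8
TANGENTIAL 4.85 radial -2.01
```

```bash
python3 -m inch '[{"dp":[-0.7,-0.8,0.4],"angular":[0,0,0],"fingers":190},{"dp":[-0.7,-1.6,0.8],"angular":[0,0,0],"fingers":190}]'; python3 look.py s28
```

```text
clock: 18.35
eef_pos: [464.6, -33.2, 115.3]
tcp_rot: [3.137, -0.001, 1.305]
contact_force: [4.2, -1.1, 1.5]
opening: 0.357
red [374.80593109 201.54459   ] [ 5.4 11.4]
18.4 [464.2 -33.  115.1] force tool [ 2.   5.8 -0.1] tq [-0.02 -0.99 -0.07]
theta~ -0.513 93.9
TANGENTIAL 5.1 radial -2.71
```

```bash
python3 -m inch '[{"dp":[0,-0.8,0.4],"angular":[0,0,0],"fingers":190},{"dp":[0,-1.6,0.8],"angular":[0,0,0],"fingers":190}]'; python3 look.py s29
```

```text
clock: 18.57
eef_pos: [462.6, -32.6, 114.3]
tcp_rot: [3.138, -0.001, 1.305]
contact_force: [5.8, 0.0, 0.2]
opening: 0.361
red [374.91192245 201.50754929] [ 5.4 11.6]
18.6167 [462.5 -32.5 114.1] force tool [ 2.   5.9 -0.2] tq [-0.02 -0.98 -0.06]
theta~ -0.534 93.9
TANGENTIAL 5.21 radial -2.84
```

```bash
python3 -m inch '[{"dp":[0,-0.7,0.4],"angular":[0,0,0],"fingers":190},{"dp":[0,-1.4,0.8],"angular":[0,0,0],"fingers":190}]'; python3 look.py s30
```

```text
clock: 18.78
eef_pos: [461.3, -32.2, 113.5]
tcp_rot: [3.138, -0.001, 1.305]
contact_force: [6.1, -0.2, 1.8]
opening: 0.359
red [374.3952179  201.71565628] [ 5.6 12.3]
18.8333 [461.2 -32.2 113.4] force tool [ 1.5  5.2 -1.7] tq [-0.02 -0.93 -0.1 ]
theta~ -0.55 94.0
TANGENTIAL 5.3 radial -1.21
```

```bash
python3 -m inch '[{"dp":[0,-0.7,0.4],"angular":[0,0,0],"fingers":190},{"dp":[0,-1.4,0.8],"angular":[0,0,0],"fingers":190}]'; python3 look.py s31
```

```text
clock: 19.0
eef_pos: [460.2, -31.9, 112.8]
tcp_rot: [3.137, -0.001, 1.305]
contact_force: [6.9, -0.6, 3.6]
opening: 0.356
red [373.79444504 203.10033035] [ 8.3 12.4]
19.05 [460.  -31.8 112.7] force tool [ 1.2  6.2 -1.5] tq [-0.01 -0.97 -0.05]
theta~ -0.565 94.1
TANGENTIAL 6.01 radial -2.01
```

```bash
python3 -m inch '[{"dp":[0,-0.6,0.4],"angular":[0,0,0],"fingers":190},{"dp":[0,-1.2,0.8],"angular":[0,0,0],"fingers":190}]'; python3 look.py s32
```

```text
clock: 19.22
eef_pos: [459.1, -31.6, 112.1]
tcp_rot: [3.137, -0.001, 1.305]
contact_force: [5.2, -0.0, 4.1]
opening: 0.358
red [373.74472427 203.03994751] [ 8.3 12.4]
19.2667 [459.  -31.6 112. ] force tool [ 1.   5.6 -3.1] tq [-0.1  -0.91  0.07]
theta~ -0.579 94.1
TANGENTIAL 6.38 radial -0.44
```

View pics/s32.png

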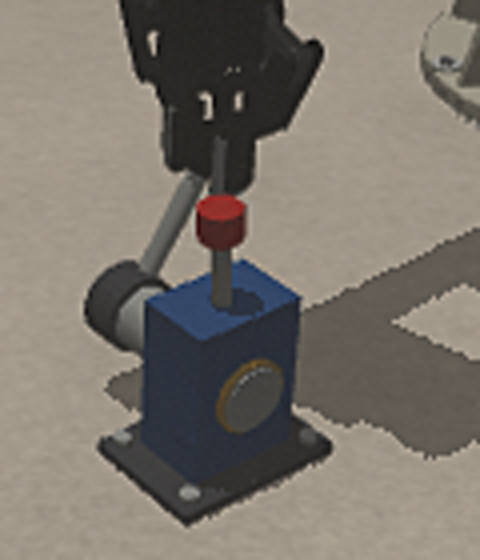

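```bash
python3 -m inch '[{"dp":[0,-0.6,0.4],"angular":[0,0,0],"fingers":190},{"dp":[0,-1.2,0.8],"angular":[0,0,0],"fingers":190}]'; python3 look.py s33
```

```text
clock: 19.43
eef_pos: [458.1, -31.3, 111.4]
tcp_rot: [3.137, -0.001, 1.305]
contact_force: [5.0, 0.1, 4.6]
opening: 0.355
red [373.83153152 202.56348038] [ 7.4 12.5]
19.4833 [458.  -31.3 111.3] force tool [ 0.1  5.3 -2.8] tq [-0.01 -0.89 -0.08]
theta~ -0.592 94.1
TANGENTIAL 5.93 radial -0.64
```

```bash
python3 - <<'E'
from h import *
im,d=vision.grab_frame('wrist');cv2.imwrite('pics/w33.png',im)
p=vision.camera_params('wrist')
for t in (-.65,-.6,-.55,-.5): print(t,proj(p,ball(t)))
E
```

```text
-0.65 [[326.82675953 310.55791196]]
-0.6 [[326.84541141 323.61251229]]
-0.55 [[326.85565514 337.0331081 ]]
-0.5 [[326.85714536 350.72962987]]
```

View pics/w33.png

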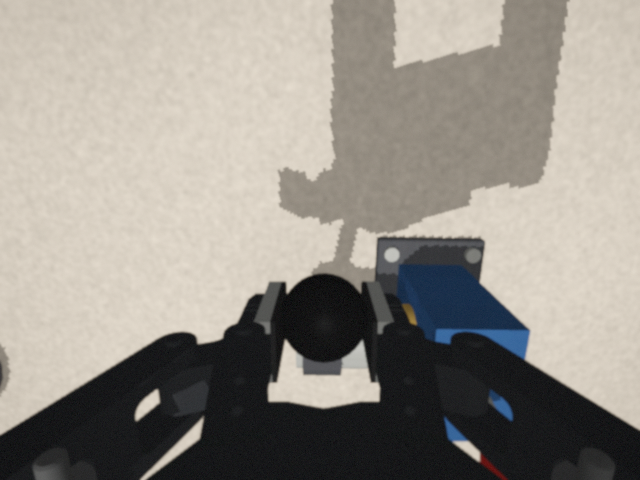

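```bash
cat >> h.py <<'E'
def Rrpy(a): return cv2.Rodrigues(np.array([0,0,a[2]]))[0]@cv2.Rodrigues(np.array([0,a[1],0.]))[0]@cv2.Rodrigues(np.array([a[0],0,0.]))[0]
def ballpx(im):
    g=(im.max(2)<24).astype(np.uint8);  # ball is darkest
    m=np.zeros_like(g);m[265:375,278:370]=g[265:375,278:370]
    gy=cv2.medianBlur(cv2.cvtColor(im,cv2.COLOR_BGR2GRAY),3)
    c=cv2.HoughCircles(gy[250:390,270:380],cv2.HOUGH_GRADIENT,1,50,param1=60,param2=12,minRadius=35,maxRadius=48)
    return None if c is None else c[0][:2]+[270,250,0]
def thcam(p,v):
    t=np.arange(-1.1,0.3,.002);q=np.array([proj(p,ball(a))[0] for a in t]);return t[abs(q[:,1]-v).argmin()]
E
python3 - <<'E'
from h import *
p=vision.camera_params('wrist');s=monitor.sense()
A=Rrpy(s['tcp_rot']);Rm=p['R']@A;cm=A.T@(-p['R'].T@p['t']-s['eef_pos'])
print(s['tcp_rot'])
for f in ('w9','w33'): print(f,ballpx(cv2.imread(f'pics/{f}.png')))
B=Rrpy([3.14,-.002,1.304]);R2=Rm@B.T;c2=np.array([433.6,-24.4,87.7])+B@cm;p2=dict(p,R=R2,t=-R2@c2)
print('w9 theta',thcam(p2,328)); print('now',thcam(p,318),thcam(p,319))
E
```

```text
[ 3.13687833e+00 -1.41611097e-03  1.30466335e+00]
w9 [[323.5        327.5         44.09999847]]
w33 [[324.5 316.5  43. ]]
w9 theta -0.952
now -0.6219999999999997 -0.6179999999999997
```

The wrist view shows the ball at (324,317), which puts the lever at -0.62 by camera against -0.59 by TCP. So the ball has slipped about 3 mm in the pads. I grip harder and use the wrist camera to measure the lever angle.

```bash
cat >> look.py <<'E'
p=vision.camera_params('wrist');im,_=vision.grab_frame('wrist');cv2.imwrite(f'pics/{n}w.png',im)
b=ballpx(im);print('ball',b,'THCAM',None if b is None else thcam(p,b[0][1]))
E
python3 -m inch '[{"dp":[0,0,0],"angular":[0,0,0],"fingers":200},{"dp":[0,0,0],"angular":[0,0,0],"fingers":200},{"dp":[0,0,0],"angular":[0,0,0],"fingers":200}]' 50; python3 look.py a1
python3 -m inch '[{"dp":[0,-0.4,0.25],"angular":[0,0,0],"fingers":200},{"dp":[0,-0.8,0.5],"angular":[0,0,0],"fingers":200}]'; python3 look.py a2
```

```text
clock: 19.78
eef_pos: [457.9, -31.2, 111.4]
tcp_rot: [3.137, -0.001, 1.305]
contact_force: [4.7, 0.0, 4.9]
opening: 0.346
red [373.79710388 202.54892731] [ 7.4 12.6]
19.8333 [457.9 -31.2 111.4] force tool [ 2.2  4.4 -5.3] tq [-0.03 -0.9  -0.13]
theta~ -0.592 94.2
TANGENTIAL 6.6 radial 1.99
ball [[323.5        316.5         42.90000153]] THCAM -0.6279999999999997
clock: 20.05
eef_pos: [457.6, -31.2, 111.2]
tcp_rot: [3.136, -0.001, 1.305]
contact_force: [4.9, 0.2, 7.6]
opening: 0.347
red [373.72118759 202.9550209 ] [ 8.1 12.7]
20.1 [457.5 -31.1 111.1] force tool [ 0.7  5.5 -6.7] tq [-0.14 -0.99 -0.08]
theta~ -0.598 94.1
TANGENTIAL 8.34 radial 2.43
ball [[323.5 317.5  44. ]] THCAM -0.6279999999999997
```

At 50 N grip the force rises to 8.3 N with no motion, so the near stop is real, at camera angle -0.628. Now forward to re-measure the far stop the same way.

```bash
python3 -m inch '[{"dp":[0,2.2,-1.5],"angular":[0,0,0],"fingers":200},{"dp":[0,4.6,-3.1],"angular":[0,0,0],"fingers":200},{"dp":[0,7,-4.6],"angular":[0,0,0],"fingers":200},{"dp":[0,9.4,-6],"angular":[0,0,0],"fingers":200},{"dp":[0,11.9,-7.4],"angular":[0,0,0],"fingers":200},{"dp":[0,14.5,-8.7],"angular":[0,0,0],"fingers":200},{"dp":[0,17.1,-9.9],"angular":[0,0,0],"fingers":200},{"dp":[0,19.7,-11],"angular":[0,0,0],"fingers":200},{"dp":[0,22.3,-12],"angular":[0,0,0],"fingers":200},{"dp":[0,24.1,-12.7],"angular":[0,0,0],"fingers":200},{"dp":[0,25.9,-13.3],"angular":[0,0,0],"fingers":200},{"dp":[0,25.9,-13.3],"angular":[0,0,0],"fingers":200}]'; python3 look.py a3
```

```text
clock: 21.15
eef_pos: [477.4, -37.0, 122.0]
tcp_rot: [-3.136, -0.0, 1.305]
contact_force: [-1.6, 5.5, -3.6]
opening: 0.341
red [376.72779083 203.10995865] [ 8.7 12.4]
21.2 [477.4 -36.9 122. ] force tool [ 6.2 -2.2  3.6] tq [0.96 0.39 0.64]
theta~ -0.349 94.4
TANGENTIAL -3.31 radial -2.64
ball [[324.5 313.5  44. ]] THCAM -0.39599999999999946
```

```bash
python3 -m inch '[{"dp":[0,0.8,-0.2],"angular":[0,0,0],"fingers":200},{"dp":[0,1.6,-0.4],"angular":[0,0,0],"fingers":200}]'; python3 look.py a4
```

```text
clock: 21.42
eef_pos: [478.3, -37.2, 122.3]
tcp_rot: [-3.135, -0.0, 1.306]
contact_force: [-3.6, 6.5, -1.9]
opening: 0.345
red [376.83559418 202.89378738] [ 8.5 12.9]
21.4667 [479.  -37.4 122.4] force tool [ 3.6 -2.   7.3] tq [ 0.55  0.42 -0.85]
theta~ -0.331 94.2
TANGENTIAL -4.24 radial -6.27
ball [[323.5        308.5         46.29999924]] THCAM -0.39599999999999946
```

```bash
python3 - <<'E'
import cv2,numpy as np
a=cv2.imread('pics/a2w.png')[240:400,240:420];b=cv2.imread('pics/a4w.png')[240:400,240:420]
cv2.imwrite('pics/ab.png',cv2.resize(np.hstack([a,b]),(800,356),interpolation=cv2.INTER_CUBIC))
E
```

```text
(no output)
```

View pics/ab.png

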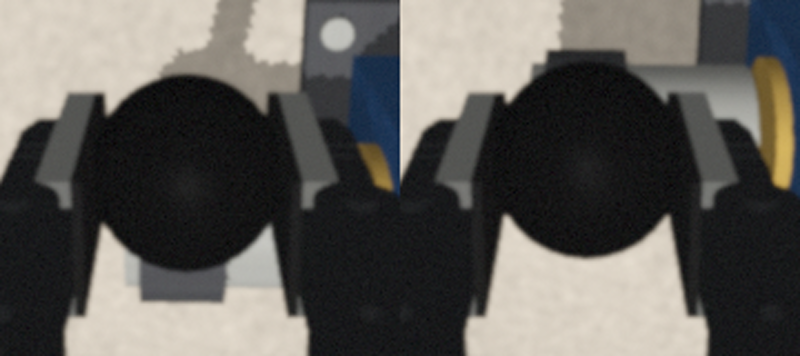

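View pics/a4.png

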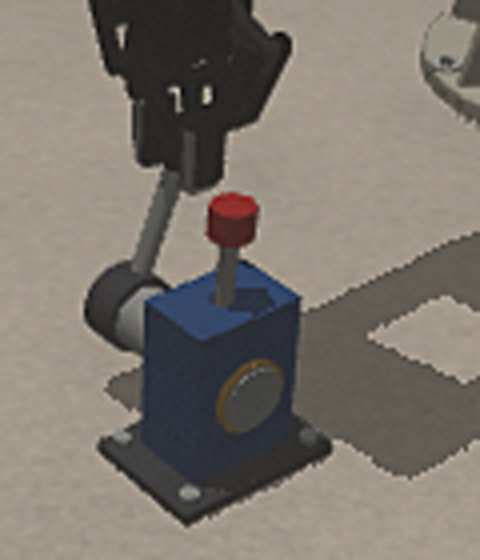

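```bash
cat >> h.py <<'E'
def ballpx(im):
    g=im.max(2).astype(float)
    best=None
    for u in range(316,333):
        col=cv2.GaussianBlur(g[:,u:u+1],(1,3),0)[:,0]
        m=col<33; v=320
        a=v
        while m[a]: a-=1
        b=v
        while m[b]: b+=1
        best=(best or [])+[(a,b)]
    A=np.array(best);return np.array([[324,(A[:,0].min()+A[:,1].max())/2.,(A[:,1].max()-A[:,0].min())/2.]])
E
python3 - <<'E'
from h import *
for f in ('w9','w33','a1w','a2w','a3w','a4w'): print(f,ballpx(cv2.imread(f'pics/{f}.png')))
p=vision.camera_params('wrist')
for v in (308,310,312,314):print(v,thcam(p,v))
E
python3 -m inch '[{"dp":[-0.4,1.2,0.3],"angular":[0,0,0],"fingers":200},{"dp":[-0.4,2.3,0],"angular":[0,0,0],"fingers":200},{"dp":[-0.4,3.4,-0.4],"angular":[0,0,0],"fingers":200},{"dp":[-0.4,4.6,-0.8],"angular":[0,0,0],"fingers":200},{"dp":[-0.4,5.7,-1.1],"angular":[0,0,0],"fingers":200}]'; python3 look.py a5
```

```text
w9 [[324.  327.5  43.5]]
w33 [[324.  317.5  43.5]]
a1w [[324.  317.5  43.5]]
a2w [[324.  317.5  43.5]]
a3w [[324. 312.  44.]]
a4w [[324. 310.  44.]]
308 -0.39799999999999947
310 -0.38999999999999946
312 -0.38199999999999945
314 -0.37599999999999945
clock: 21.93
eef_pos: [485.1, -39.2, 123.6]
tcp_rot: [-3.138, -0.001, 1.306]
contact_force: [-0.7, 8.8, -8.1]
opening: 0.344
red [378.08162689 200.9889183 ] [ 5.6 10.7]
21.9833 [485.2 -39.2 123.6] force tool [ 8.7 -2.1  7.6] tq [ 1.25 -0.    0.59]
theta~ -0.261 93.5
TANGENTIAL -3.95 radial -6.81
ball [[324.  303.5  43.5]] THCAM -0.3479999999999994
```

```bash
python3 - <<'E'
import cv2,numpy as np
L=[]
for f in ('s15b','s19b','s22','a2','a4','a5'):
    im=cv2.imread(f'pics/{f}.png')[120:330,70:270];cv2.putText(im,f,(5,20),0,.6,(0,0,255),2);L.append(im)
cv2.imwrite('pics/cmp.png',np.vstack([np.hstack(L[:3]),np.hstack(L[3:])]))
E
```

View pics/cmp.png

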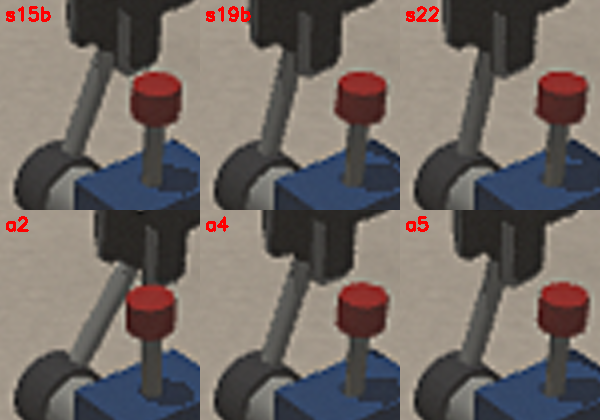

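```bash
cat >> h.py <<'E'
def rodth(crop):
    # crop: 480x560 from scene[150:290,320:440] (x4)
    p=vision.camera_params('scene');c=cv2.resize(crop,(120,140),interpolation=cv2.INTER_AREA).astype(float)
    y=np.array([-np.sin(YAW),np.cos(YAW)]);x=np.array([np.cos(YAW),np.sin(YAW)]);o=MOUTH-75*y
    sat=c[...,2]-c[...,0]; best=[]
    for t in np.arange(-.75,.0,.005):
        s=0
        for off,w in ((0,-1),(-4.,-1),(4.,-1),(-10.5,1),(10.5,1)):
            P=[]
            for rr in np.arange(30,62,2.):
                a=rr*np.sin(t)+off*np.cos(t);z=52+rr*np.cos(t)-off*np.sin(t)
                P.append([o[0]+a*x[0],o[1]+a*x[1],z])
            q=proj(p,P)-[320,150]
            s+=w*(1.5 if w>0 else 1)*cv2.remap(sat.astype(np.float32),q[:,:1].astype(np.float32),q[:,1:].astype(np.float32),cv2.INTER_LINEAR).mean()
        best.append((s,t))
    return max(best)
E
python3 - <<'E'
from h import *
for f in ('s10','s11','s12','s13','s15b','s17b','s19b','s20','s21','s22','s23','s25','s29','s33','a2','a3','a4','a5'):
    print(f,rodth(cv2.imread(f'pics/{f}.png')))
E
```

```text
s10 (np.float32(47.894257), np.float64(-0.69))
s11 (np.float32(47.44034), np.float64(-0.5949999999999999))
s12 (np.float32(49.334534), np.float64(-0.4999999999999998))
s13 (np.float32(50.57617), np.float64(-0.45499999999999974))
s15b (np.float32(52.863953), np.float64(-0.3899999999999997))
s17b (np.float32(53.82556), np.float64(-0.3249999999999996))
s19b (np.float32(55.02295), np.float64(-0.2699999999999996))
s20 (np.float32(54.23474), np.float64(-0.25499999999999956))
s21 (np.float32(54.88031), np.float64(-0.23999999999999955))
s22 (np.float32(55.485443), np.float64(-0.22999999999999954))
s23 (np.float32(51.690247), np.float64(-0.3949999999999997))
s25 (np.float32(50.155945), np.float64(-0.46499999999999975))
s29 (np.float32(51.05661), np.float64(-0.5499999999999998))
s33 (np.float32(46.03894), np.float64(-0.5949999999999999))
a2 (np.float32(47.65863), np.float64(-0.6099999999999999))
a3 (np.float32(53.671722), np.float64(-0.37499999999999967))
a4 (np.float32(52.824127), np.float64(-0.35999999999999965))
a5 (np.float32(54.581512), np.float64(-0.3249999999999996))
```

The rod angle fitted from the scene images is a reliable measure: stop readings of -0.61 near and at least -0.23 far. It now reads -0.325. I relieve the side load and continue forward to confirm the far stop.

```bash
cat >> look.py <<'E'
print('ROD',rodth(cv2.imread(f'pics/{n}.png')))
E
python3 -m inch '[{"dp":[0.8,0.5,0.8],"angular":[0,0,0],"fingers":200},{"dp":[0.8,1.6,0.5],"angular":[0,0,0],"fingers":200},{"dp":[0.8,2.8,0.2],"angular":[0,0,0],"fingers":200},{"dp":[0.8,4,-0.1],"angular":[0,0,0],"fingers":200}]'; python3 look.py a6
```

```text
clock: 22.37
eef_pos: [488.2, -40.0, 124.3]
tcp_rot: [-3.136, 0.001, 1.306]
contact_force: [-6.9, 3.8, 5.2]
opening: 0.342
red [378.29795837 200.94021225] [ 5.5 10.7]
22.4167 [488.5 -40.  124.4] force tool [ 1.4 -7.7 -4.7] tq [0.73 1.27 0.74]
theta~ -0.224 93.4
TANGENTIAL -6.45 radial 6.26
ball [[324. 303.  44.]] THCAM -0.3139999999999994
ROD (np.float32(54.578583), np.float64(-0.2899999999999996))
```

```bash
python3 -m inch '[{"dp":[0.4,1,-0.2],"angular":[0,0,0],"fingers":200},{"dp":[0.4,2,-0.4],"angular":[0,0,0],"fingers":200},{"dp":[0.4,3,-0.6],"angular":[0,0,0],"fingers":200}]'; python3 look.py a7
```

```text
clock: 22.72
eef_pos: [491.9, -40.8, 124.5]
tcp_rot: [-3.138, 0.001, 1.307]
contact_force: [-5.2, 2.3, -3.1]
opening: 0.342
red [378.31135178 200.8692627 ] [ 5.3 10.9]
22.7667 [492.2 -40.9 124.6] force tool [-0.6 -5.   4.6] tq [0.28 0.89 0.96]
theta~ -0.183 92.9
TANGENTIAL -5.76 radial -3.66
ball [[324.  298.5  44.5]] THCAM -0.2939999999999994
ROD (np.float32(54.73996), np.float64(-0.2749999999999996))
```

The ball has slid about 9 mm back in the pads (v=298), so pad friction is low. I reopen, recentre and regrip.

```bash
python3 -m inch '[{"dp":[0,0,0],"angular":[0,0,0],"fingers":130},{"dp":[0,0,0],"angular":[0,0,0],"fingers":130},{"dp":[0,0,0],"angular":[0,0,0],"fingers":130},{"dp":[0,-4,0],"angular":[0,0,0],"fingers":130},{"dp":[0,-9,0],"angular":[0,0,0],"fingers":130},{"dp":[0,-9,0],"angular":[0,0,0],"fingers":130},{"dp":[0,-9,0],"angular":[0,0,0],"fingers":130}]'; python3 look.py a8
```

```text
clock: 23.4
eef_pos: [484.9, -38.5, 125.4]
tcp_rot: [3.141, -0.0, 1.305]
contact_force: [-0.4, -0.1, -0.3]
opening: 0.49
red [377.28268051 203.17048645] [ 9.2 12.8]
23.45 [485.2 -38.6 125.5] force tool [ 0.   0.6 -0.3] tq [-0.02  0.06 -0.04]
theta~ -0.258 95.4
TANGENTIAL 0.65 radial 0.18
ball [[324. 316.  43.]] THCAM -0.2959999999999994
ROD (np.float32(54.2182), np.float64(-0.2699999999999996))
```

View pics/a8w.png

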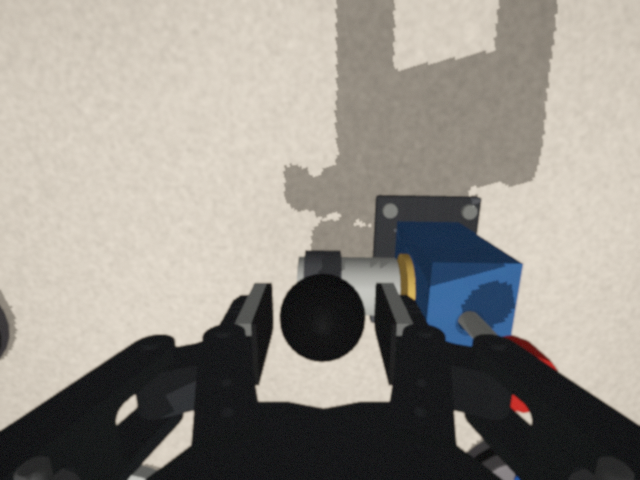

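The ball is at (323,317), with the pads' middle near u=325. I shift -3 mm in y and -0.6 mm in x, then regrip at 60 N.

```bash
python3 -m inch '[{"dp":[-0.6,-3,0.5],"angular":[0,0,0],"fingers":130},{"dp":[-0.6,-3,0.5],"angular":[0,0,0],"fingers":140},{"dp":[-0.6,-3,0.5],"angular":[0,0,0],"fingers":155},{"dp":[-0.6,-3,0.5],"angular":[0,0,0],"fingers":170},{"dp":[-0.6,-3,0.5],"angular":[0,0,0],"fingers":190},{"dp":[-0.6,-3,0.5],"angular":[0,0,0],"fingers":210},{"dp":[-0.6,-3,0.5],"angular":[0,0,0],"fingers":210}]' 60; python3 look.py a9
```

```text
clock: 24.08
eef_pos: [482.1, -38.3, 125.1]
tcp_rot: [-3.141, -0.0, 1.305]
contact_force: [-2.1, 1.6, 5.8]
opening: 0.342
red [377.2755127  203.22605133] [ 9.1 13. ]
24.1333 [482.  -38.3 125.1] force tool [ 0.5 -2.5 -4.4] tq [0.2  0.31 0.  ]
theta~ -0.291 95.8
TANGENTIAL -1.08 radial 4.92
ball [[324.  324.5  43.5]] THCAM -0.2939999999999994
ROD (np.float32(54.681793), np.float64(-0.2699999999999996))
```

Good grip, centred. Forward in small steps to the stop.

```bash
python3 -m inch '[{"dp":[0,0.8,-0.4],"angular":[0,0,0],"fingers":210},{"dp":[0,1.6,-0.8],"angular":[0,0,0],"fingers":210},{"dp":[0,2.4,-1],"angular":[0,0,0],"fingers":210},{"dp":[0,3,-1.1],"angular":[0,0,0],"fingers":210}]'; python3 look.py b1
```

```text
clock: 24.52
eef_pos: [483.5, -38.7, 125.5]
tcp_rot: [-3.138, 0.0, 1.305]
contact_force: [-5.6, 3.7, 5.6]
opening: 0.341
red [378.36286163 200.69372177] [ 5.3 11.4]
24.5667 [483.6 -38.8 125.6] force tool [ 1.3 -5.4 -4.9] tq [0.59 0.89 0.02]
theta~ -0.273 95.8
TANGENTIAL -3.93 radial 6.15
ball [[324.  324.5  43.5]] THCAM -0.27399999999999936
ROD (np.float32(54.913696), np.float64(-0.24999999999999956))
```

```bash
python3 -m inch '[{"dp":[0,0.6,-0.1],"angular":[0,0,0],"fingers":210},{"dp":[0,1.2,-0.3],"angular":[0,0,0],"fingers":210}]'; python3 look.py b2
```

```text
clock: 24.78
eef_pos: [484.4, -39.0, 125.8]
tcp_rot: [-3.138, 0.0, 1.305]
contact_force: [-5.7, 3.4, 2.9]
opening: 0.342
red [378.11589432 200.86562347] [ 5.7 11.9]
24.8333 [484.5 -39.  125.8] force tool [ 2.  -6.8 -4. ] tq [0.6  0.91 0.04]
theta~ -0.263 95.8
TANGENTIAL -5.52 radial 5.59
ball [[324.  324.5  43.5]] THCAM -0.26399999999999935
ROD (np.float32(54.525696), np.float64(-0.23999999999999955))
```

```bash
python3 -m inch '[{"dp":[0,0.6,-0.6],"angular":[0,0,0],"fingers":210},{"dp":[0,1.2,-0.9],"angular":[0,0,0],"fingers":210}]'; python3 look.py b3
```

```text
clock: 25.05
eef_pos: [485.1, -39.2, 126.1]
tcp_rot: [-3.137, 0.0, 1.305]
contact_force: [-4.0, 4.4, -4.6]
opening: 0.34
red [377.48049545 203.06835556] [ 9.3 12.7]
25.1 [485.2 -39.2 126.1] force tool [ 1.2 -5.5  2.1] tq [0.7  0.91 0.01]
theta~ -0.255 95.9
TANGENTIAL -5.82 radial -0.64
ball [[324.  324.5  42.5]] THCAM -0.25599999999999934
ROD (np.float32(55.50653), np.float64(-0.23499999999999954))
```

```bash
python3 -m inch '[{"dp":[0,0.6,-0.3],"angular":[0,0,0],"fingers":210},{"dp":[0,1.2,-0.5],"angular":[0,0,0],"fingers":210}]'; python3 look.py b4
```

```text
clock: 25.32
eef_pos: [485.9, -39.4, 126.3]
tcp_rot: [-3.136, 0.0, 1.305]
contact_force: [-5.2, 3.9, -4.5]
opening: 0.337
red [377.95834351 201.10111237] [ 6.3 11.9]
25.3667 [486.  -39.4 126.3] force tool [ 3.4 -5.8  3.9] tq [0.77 0.82 0.06]
theta~ -0.246 95.9
TANGENTIAL -6.61 radial -2.41
ball [[324. 325.  43.]] THCAM -0.24599999999999933
ROD (np.float32(55.134308), np.float64(-0.22499999999999953))
```

```bash
python3 -m inch '[{"dp":[0.3,0.6,0],"angular":[0,0,0],"fingers":210},{"dp":[0.3,1.2,-0.1],"angular":[0,0,0],"fingers":210}]'; python3 look.py b5
```

```text
clock: 25.58
eef_pos: [486.8, -39.7, 126.5]
tcp_rot: [-3.135, 0.001, 1.305]
contact_force: [-7.9, 3.5, -1.4]
opening: 0.342
red [377.6245575  202.95893478] [ 9.4 12.6]
25.6333 [486.9 -39.7 126.5] force tool [ 1.1 -8.1  2.3] tq [0.57 1.14 0.06]
theta~ -0.236 95.8
TANGENTIAL -8.37 radial -0.38
ball [[324.  324.5  43.5]] THCAM -0.23799999999999932
ROD (np.float32(55.518097), np.float64(-0.21499999999999952))
```

```bash
python3 -m inch '[{"dp":[0,0.6,-0.1],"angular":[0,0,0],"fingers":210},{"dp":[0,1.2,-0.3],"angular":[0,0,0],"fingers":210}]'; python3 look.py b6
```

```text
clock: 25.85
eef_pos: [487.7, -39.9, 126.7]
tcp_rot: [-3.135, 0.001, 1.305]
contact_force: [-8.3, 2.4, -1.4]
opening: 0.342
red [377.64654922 202.34343338] [ 8.7 12. ]
25.9 [487.7 -39.9 126.7] force tool [ 0.  -8.6  1.4] tq [0.62 1.38 0.03]
theta~ -0.227 95.8
TANGENTIAL -8.71 radial 0.61
ball [[324.  324.5  42.5]] THCAM -0.22799999999999931
ROD (np.float32(57.263092), np.float64(-0.20499999999999952))
```

The force reached 8.4–8.7 N, so the far stop is real, at rod -0.215. With the near stop at -0.61 for a similar force, mid-play is rod about -0.41 (camera about -0.433). Ease back.

```bash
python3 -m inch '[{"dp":[0,-1.7,0.4],"angular":[0,0,0],"fingers":210},{"dp":[0,-3.4,0.8],"angular":[0,0,0],"fingers":210},{"dp":[0,-5.1,1.3],"angular":[0,0,0],"fingers":210},{"dp":[0,-6.8,1.8],"angular":[0,0,0],"fingers":210},{"dp":[0,-8.5,2.4],"angular":[0,0,0],"fingers":210},{"dp":[0,-10.2,3],"angular":[0,0,0],"fingers":210},{"dp":[0,-11.9,3.7],"angular":[0,0,0],"fingers":210},{"dp":[0,-13.6,4.4],"angular":[0,0,0],"fingers":210},{"dp":[0,-15.3,5.1],"angular":[0,0,0],"fingers":210},{"dp":[0,-17,5.8],"angular":[0,0,0],"fingers":210},{"dp":[0,-18,6.2],"angular":[0,0,0],"fingers":210},{"dp":[0,-18,6.2],"angular":[0,0,0],"fingers":210}]'; python3 look.py b7
```

```text
clock: 26.95
eef_pos: [475.7, -36.3, 123.0]
tcp_rot: [3.137, -0.0, 1.305]
contact_force: [3.8, -4.6, -0.2]
opening: 0.345
red [377.09318924 200.64809799] [ 5.2 11.3]
27.0 [475.7 -36.3 123. ] force tool [-3.7  4.2 -0.9] tq [-0.89 -0.66  0.02]
theta~ -0.363 96.0
TANGENTIAL 4.28 radial -0.68
ball [[324.  324.5  43.5]] THCAM -0.36799999999999944
ROD (np.float32(53.746613), np.float64(-0.33499999999999963))
```

```bash
python3 -m inch '[{"dp":[-0.3,-1.5,0.6],"angular":[0,0,0],"fingers":210},{"dp":[-0.5,-3,1.2],"angular":[0,0,0],"fingers":210},{"dp":[-0.5,-4.5,1.9],"angular":[0,0,0],"fingers":210},{"dp":[-0.5,-6.2,2.6],"angular":[0,0,0],"fingers":210},{"dp":[-0.5,-6.2,2.6],"angular":[0,0,0],"fingers":210}]'; python3 look.py b8
```

```text
clock: 27.47
eef_pos: [470.1, -34.8, 120.8]
tcp_rot: [3.136, -0.001, 1.305]
contact_force: [4.6, -1.9, 4.4]
opening: 0.341
red [375.66722107 202.69083023] [ 8.7 12.8]
27.5167 [469.9 -34.7 120.7] force tool [ 0.2  4.5 -4.7] tq [-0.21 -0.96 -0.31]
theta~ -0.43 96.1
TANGENTIAL 6.11 radial 2.41
ball [[324. 325.  44.]] THCAM -0.4319999999999995
ROD (np.float32(51.649384), np.float64(-0.4049999999999997))
```

View pics/b8.png

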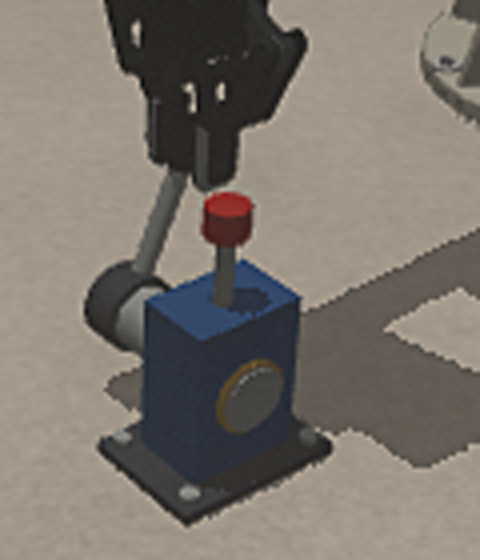

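The lever sits at mid-play (camera -0.432, rod -0.405) and the pin is still caught, with its head top at crop (227,205). I release, rise and re-check.

```bash
python3 -m inch '[{"dp":[0,0.8,0],"angular":[0,0,0],"fingers":190},{"dp":[0,0.8,0],"angular":[0,0,0],"fingers":130},{"dp":[0,0.8,0],"angular":[0,0,0],"fingers":120},{"dp":[0,0.8,0],"angular":[0,0,0],"fingers":110},{"dp":[0,0.8,-8],"angular":[0,0,0],"fingers":110},{"dp":[0,0.8,-28],"angular":[0,0,0],"fingers":110},{"dp":[0,0.8,-50],"angular":[0,0,0],"fingers":110},{"dp":[0,0.8,-70],"angular":[0,0,0],"fingers":110},{"dp":[0,0.8,-80],"angular":[0,0,0],"fingers":110},{"dp":[0,0.8,-80],"angular":[0,0,0],"fingers":110}]'; python3 look.py b9; python3 - <<'E'
from h import *
s=monitor.sense();print(Tm(s['tcp_rot'][2]).T@(np.array([528.7,27.4,0])-s['eef_pos']))
print(s['tcp_rot'],s['contact_force'])
E
```

```text
clock: 28.4
eef_pos: [469.4, -34.9, 201.5]
tcp_rot: [3.138, -0.001, 1.305]
contact_force: [1.0, -0.5, -0.6]
opening: 0.569
red [376.37860489 201.01084137] [ 5.8 11.2]
28.45 [468.6 -34.8 200. ] force tool [-0.   0.3  0.4] tq [-0.01 -0.04  0.01]
theta~ -0.243 171.7
TANGENTIAL 0.19 radial -0.49
ball [[324. 320.   0.]] THCAM -0.05799999999999916
ROD (np.float32(50.57834), np.float64(-0.4049999999999997))
[ 75.94006066  42.31353584 198.96804519]
[ 3.14157443e+00 -7.36336652e-06  1.30505694e+00] [ 0.57155636 -0.0679893  -0.74553403]
```

View pics/b9w.png

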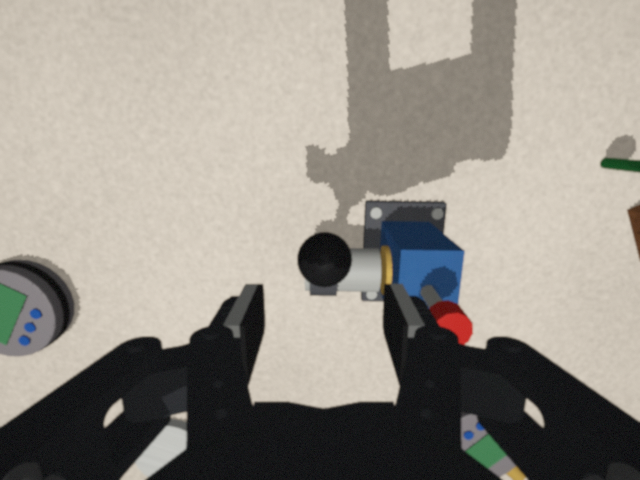

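View pics/b9.png

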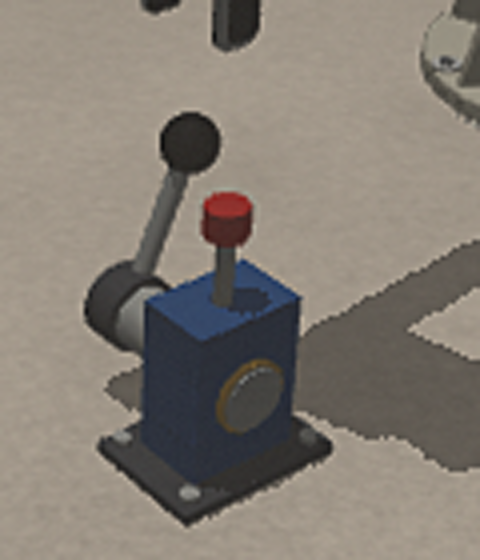

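Lever untouched at rod -0.405, with the ball free at wrist (325,259). I close the fingers and move above the pin.

```bash
python3 -m inch '[{"dp":[10,6,-5],"angular":[0,0,0],"fingers":255},{"dp":[30,17,-10],"angular":[0,0,0],"fingers":255},{"dp":[52,29,-10],"angular":[0,0,0],"fingers":255},{"dp":[70,39,-10],"angular":[0,0,0],"fingers":255},{"dp":[76,42.3,-10],"angular":[0,0,0],"fingers":255},{"dp":[76,42.3,-10],"angular":[0,0,0],"fingers":255},{"dp":[76,42.3,-10],"angular":[0,0,0],"fingers":255}]'; python3 - <<'E'
from h import *
s=monitor.sense();p=vision.camera_params('wrist');im,_=vision.grab_frame('wrist');cv2.imwrite('pics/c1w.png',im)
print(s['eef_pos'],s['tcp_rot'])
for e in redblobs(im): print(e,Tm(s['tcp_rot'][2]).T@(px2plane(p,e[0],153)-s['eef_pos']))
E
```

```text
clock: 29.08
eef_pos: [528.3, 27.6, 208.2]
tcp_rot: [-3.139, 0.001, 1.306]
contact_force: [0.2, -0.5, 0.3]
opening: 0.003
[528.2537812   27.5762567  208.23061607] [-3.13944376e+00  9.45557868e-04  1.30596251e+00]
((320.6089782714844, 254.72894287109375), (38.38467025756836, 43.44453430175781), 4.67591667175293) [-2.33779548 -3.49100355 55.23061607]
```

View pics/c1w.png

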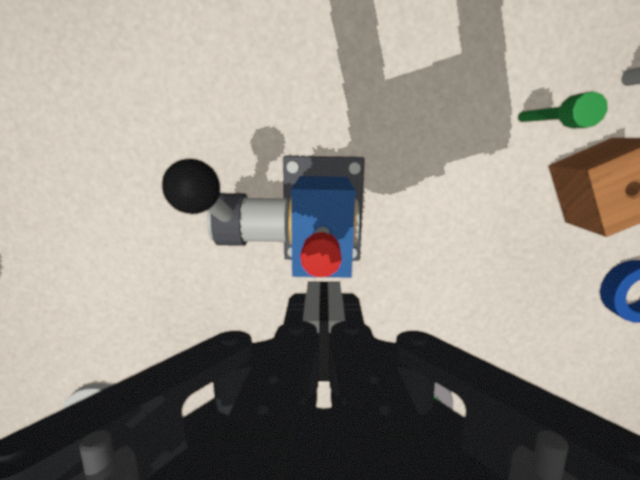

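The head is at (321,256), just ahead of the closed tips. The camera-bias-corrected offset is about -1.2 mm in x. Descend to just above the head.

```bash
python3 -m inch '[{"dp":[-1.2,0,12],"angular":[0,0,0],"fingers":255},{"dp":[-1.2,0,28],"angular":[0,0,0],"fingers":255},{"dp":[-1.2,0,40],"angular":[0,0,0],"fingers":255},{"dp":[-1.2,0,46],"angular":[0,0,0],"fingers":255},{"dp":[-1.2,0,49],"angular":[0,0,0],"fingers":255},{"dp":[-1.2,0,49],"angular":[0,0,0],"fingers":255}]'; python3 look.py c2 | head -2
```

```text
clock: 29.63
eef_pos: [528.0, 25.8, 159.9]
tcp_rot: [-3.141, 0.0, 1.304]
contact_force: [0.0, -0.5, 0.4]
opening: -0.001
29.6833 [528.5  25.9 160.4] force tool [-0.3  0.2 -0.8] tq [0.05 0.06 0.01]
theta~ 0.004 127.1
```

View pics/c2.png

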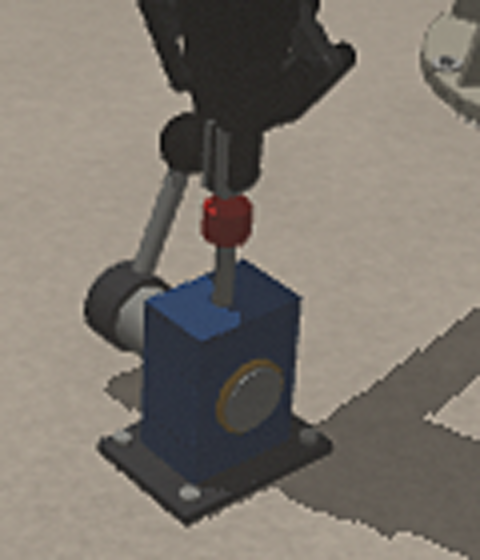

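View pics/c2w.png

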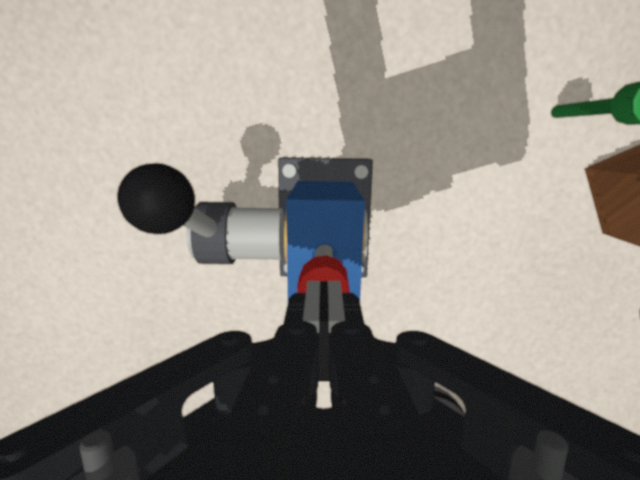

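The tips are just above the head and centred on it. Press down slowly.

```bash
python3 -m inch '[{"dp":[0,0,1],"angular":[0,0,0],"fingers":255},{"dp":[0,0,2],"angular":[0,0,0],"fingers":255},{"dp":[0,0,3],"angular":[0,0,0],"fingers":255},{"dp":[0,0,4],"angular":[0,0,0],"fingers":255},{"dp":[0,0,5],"angular":[0,0,0],"fingers":255},{"dp":[0,0,6],"angular":[0,0,0],"fingers":255}]'; python3 -m inch '[{"dp":[0,0,0.7],"angular":[0,0,0],"fingers":255},{"dp":[0,0,1.4],"angular":[0,0,0],"fingers":255}]'
```

```text
clock: 30.23
eef_pos: [528.7, 26.3, 154.2]
tcp_rot: [3.142, 0.0, 1.305]
contact_force: [0.7, -1.0, -0.1]
opening: -0.001
clock: 30.4
eef_pos: [528.7, 26.3, 152.7]
tcp_rot: [-3.142, 0.0, 1.305]
contact_force: [0.6, -0.7, -0.5]
opening: 0.003
```

```bash
python3 -m inch '[{"dp":[0,0,0.7],"angular":[0,0,0],"fingers":255},{"dp":[0,0,1.4],"angular":[0,0,0],"fingers":255}]'; python3 -m inch '[{"dp":[0,0,0.6],"angular":[0,0,0],"fingers":255},{"dp":[0,0,1.2],"angular":[0,0,0],"fingers":255}]'
```

```text
clock: 30.57
eef_pos: [528.8, 26.3, 151.5]
tcp_rot: [3.141, -0.0, 1.305]
contact_force: [-0.9, 0.3, 3.1]
opening: -0.002
clock: 30.73
eef_pos: [529.1, 26.3, 150.6]
tcp_rot: [3.141, -0.0, 1.305]
contact_force: [0.0, 0.2, 3.7]
opening: 0.001
```

```bash
python3 -m inch '[{"dp":[0,0,0.5],"angular":[0,0,0],"fingers":255},{"dp":[0,0,1],"angular":[0,0,0],"fingers":255}]'; python3 -m inch '[{"dp":[0,0,0.5],"angular":[0,0,0],"fingers":255},{"dp":[0,0,1],"angular":[0,0,0],"fingers":255}]'; python3 -m inch '[{"dp":[0,0,0.5],"angular":[0,0,0],"fingers":255},{"dp":[0,0,1],"angular":[0,0,0],"fingers":255}]'
```

```text
clock: 30.9
eef_pos: [528.8, 26.2, 149.3]
tcp_rot: [3.141, -0.0, 1.305]
contact_force: [0.2, 0.2, 1.5]
opening: -0.002
clock: 31.07
eef_pos: [528.6, 26.2, 148.1]
tcp_rot: [-3.141, 0.0, 1.305]
contact_force: [-1.0, -0.5, 2.5]
opening: 0.001
clock: 31.23
eef_pos: [528.6, 26.3, 147.1]
tcp_rot: [-3.141, 0.0, 1.305]
contact_force: [-0.4, 0.1, 2.3]
opening: 0.002
```

```bash
python3 -m inch '[{"dp":[0,0,0.7],"angular":[0,0,0],"fingers":255},{"dp":[0,0,1.4],"angular":[0,0,0],"fingers":255}]'; python3 -m inch '[{"dp":[0,0,0.7],"angular":[0,0,0],"fingers":255},{"dp":[0,0,1.4],"angular":[0,0,0],"fingers":255}]'; python3 look.py c3 | head -3
```

```text
clock: 31.4
eef_pos: [528.7, 26.3, 145.8]
tcp_rot: [-3.142, 0.0, 1.305]
contact_force: [-0.2, -0.1, 1.6]
opening: 0.001
clock: 31.57
eef_pos: [528.7, 26.3, 144.4]
tcp_rot: [3.142, 0.0, 1.305]
contact_force: [-1.1, -0.4, 1.8]
opening: -0.003
31.6167 [528.5  26.2 144.2] force tool [ 0.9 -0.3 -0.8] tq [ 0.02 -0.01 -0.02]
theta~ 0.004 110.9
TANGENTIAL -0.26 radial 0.79
```

View pics/c3.png

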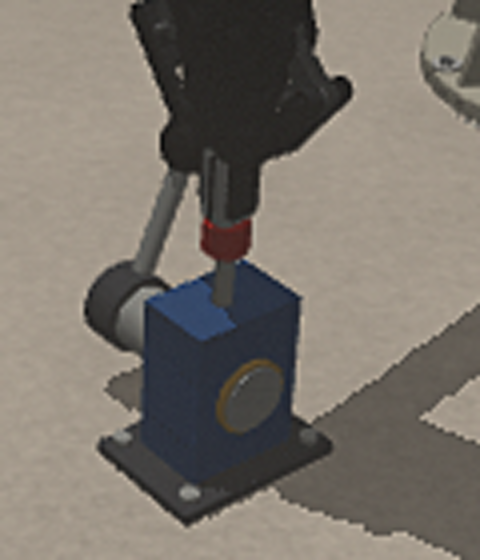

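The pin is moving down smoothly under the fingers, with its head now at crop (226,238). Continue.

```bash
python3 -m inch '[{"dp":[0,0,1],"angular":[0,0,0],"fingers":255},{"dp":[0,0,2],"angular":[0,0,0],"fingers":255},{"dp":[0,0,3],"angular":[0,0,0],"fingers":255}]'; python3 -m inch '[{"dp":[0,0,1],"angular":[0,0,0],"fingers":255},{"dp":[0,0,2],"angular":[0,0,0],"fingers":255},{"dp":[0,0,3],"angular":[0,0,0],"fingers":255}]' | sed -n 2,4p
```

```text
clock: 31.92
eef_pos: [528.8, 26.3, 141.4]
tcp_rot: [3.141, -0.0, 1.305]
contact_force: [0.3, 0.7, 2.6]
opening: -0.0
eef_pos: [528.7, 26.3, 138.3]
tcp_rot: [3.142, -0.0, 1.305]
contact_force: [-1.1, 1.4, 2.3]
```

```bash
python3 -m inch '[{"dp":[0,0,1],"angular":[0,0,0],"fingers":255},{"dp":[0,0,2],"angular":[0,0,0],"fingers":255},{"dp":[0,0,3],"angular":[0,0,0],"fingers":255}]' | sed -n 2,4p; python3 -m inch '[{"dp":[0,0,1],"angular":[0,0,0],"fingers":255},{"dp":[0,0,2],"angular":[0,0,0],"fingers":255}]' | sed -n 2,4p
```

```text
eef_pos: [528.7, 26.3, 135.3]
tcp_rot: [3.142, -0.0, 1.305]
contact_force: [-0.3, 0.1, 1.9]
eef_pos: [528.7, 26.3, 133.4]
tcp_rot: [3.142, -0.0, 1.305]
contact_force: [0.3, -0.5, 2.3]
```

```bash
python3 -m inch '[{"dp":[0,0,1],"angular":[0,0,0],"fingers":255},{"dp":[0,0,2],"angular":[0,0,0],"fingers":255},{"dp":[0,0,3],"angular":[0,0,0],"fingers":255}]' | sed -n 2,4p; python3 -m inch '[{"dp":[0,0,1],"angular":[0,0,0],"fingers":255},{"dp":[0,0,2],"angular":[0,0,0],"fingers":255},{"dp":[0,0,3],"angular":[0,0,0],"fingers":255}]' | sed -n 2,4p
```

```text
eef_pos: [528.7, 26.3, 130.3]
tcp_rot: [3.142, -0.0, 1.305]
contact_force: [0.4, -0.0, 3.7]
eef_pos: [528.7, 26.2, 127.4]
tcp_rot: [3.142, 0.0, 1.305]
contact_force: [1.3, -0.8, 1.8]
```

```bash
python3 -m inch '[{"dp":[0,0,1],"angular":[0,0,0],"fingers":255},{"dp":[0,0,2],"angular":[0,0,0],"fingers":255},{"dp":[0,0,3],"angular":[0,0,0],"fingers":255}]' | sed -n 2,4p; python3 -m inch '[{"dp":[0,0,1],"angular":[0,0,0],"fingers":255},{"dp":[0,0,2],"angular":[0,0,0],"fingers":255},{"dp":[0,0,3],"angular":[0,0,0],"fingers":255}]' | sed -n 2,4p; python3 look.py c4 | head -3
```

```text
eef_pos: [528.7, 26.3, 124.4]
tcp_rot: [3.142, -0.0, 1.305]
contact_force: [-0.4, 0.0, 2.8]
eef_pos: [528.7, 26.3, 121.3]
tcp_rot: [3.142, 0.0, 1.305]
contact_force: [-0.5, 0.0, 3.3]
33.6333 [528.5  26.2 121.1] force tool [ 0.9 -0.1  0.3] tq [ 0.   -0.01 -0.01]
theta~ 0.005 87.8
TANGENTIAL -0.13 radial -0.29
```

View pics/c4.png

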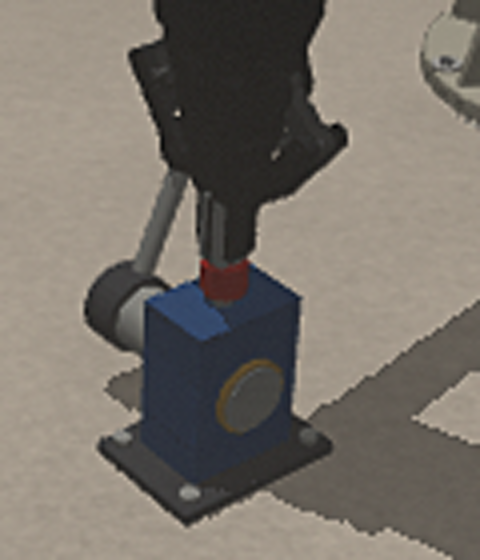

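The head is nearly on the block, with about 5 mm to go. I finish in small steps.

```bash
python3 -m inch '[{"dp":[0,0,1],"angular":[0,0,0],"fingers":255},{"dp":[0,0,2],"angular":[0,0,0],"fingers":255},{"dp":[0,0,3],"angular":[0,0,0],"fingers":255}]' | sed -n 2,4p; python3 -m inch '[{"dp":[0,0,0.6],"angular":[0,0,0],"fingers":255},{"dp":[0,0,1.2],"angular":[0,0,0],"fingers":255}]' | sed -n 2,4p
```

```text
eef_pos: [528.7, 26.2, 118.4]
tcp_rot: [3.141, 0.0, 1.305]
contact_force: [-0.0, 0.1, 2.0]
eef_pos: [528.6, 26.2, 117.2]
tcp_rot: [-3.142, 0.0, 1.305]
contact_force: [0.0, 0.1, 2.5]
```

```bash
python3 -m inch '[{"dp":[0,0,0.6],"angular":[0,0,0],"fingers":255},{"dp":[0,0,1.2],"angular":[0,0,0],"fingers":255}]' | sed -n 2,4p
```

```text
eef_pos: [528.7, 26.2, 116.0]
tcp_rot: [3.142, 0.0, 1.305]
contact_force: [-1.8, -3.6, 9.7]
```

```bash
python3 -m inch '[{"dp":[0,0,0.5],"angular":[0,0,0],"fingers":255},{"dp":[0,0,1],"angular":[0,0,0],"fingers":255}]' | sed -n 2,4p
```

```text
eef_pos: [528.7, 26.1, 115.9]
tcp_rot: [3.142, 0.0, 1.305]
contact_force: [-5.7, -1.5, 21.5]
```

There is a hard stop at TCP z = 116, which is block top plus head height. Retract and check.

```bash
python3 -m inch '[{"dp":[0,0,-1],"angular":[0,0,0],"fingers":255},{"dp":[0,0,-3],"angular":[0,0,0],"fingers":255},{"dp":[0,0,-10],"angular":[0,0,0],"fingers":255},{"dp":[0,0,-30],"angular":[0,0,0],"fingers":255},{"dp":[0,0,-60],"angular":[0,0,0],"fingers":255},{"dp":[0,0,-90],"angular":[0,0,0],"fingers":255},{"dp":[0,0,-110],"angular":[0,0,0],"fingers":255},{"dp":[0,0,-110],"angular":[0,0,0],"fingers":255},{"dp":[0,0,-110],"angular":[0,0,0],"fingers":255}]'; python3 look.py d1 | head -3;  python3 - <<'E'
from h import *
im,_=vision.grab_frame('top');cv2.imwrite('pics/d1top.png',im)
s=monitor.sense();p=vision.camera_params('wrist');w,d=vision.grab_frame('wrist');cv2.imwrite('pics/d2w.png',w)
for e in redblobs(w):print(e,px2plane(p,e[0],116),cloud(p,d)[int(e[0][1]),int(e[0][0])])
print(s['clock'],s['contact_force'],s['qvel'].max())
E
```

```text
clock: 35.18
eef_pos: [529.3, 26.3, 226.4]
tcp_rot: [3.139, -0.001, 1.305]
contact_force: [-0.2, 0.9, 0.3]
opening: 0.001
red [376.0042038  217.14815521] [ 5.9 10.3]
35.2333 [528.5  26.3 225.1] force tool [-0.3 -1.   1.4] tq [-0.    0.04 -0.05]
theta~ 0.002 191.8
((324.8017272949219, 232.7681427001953), (31.15619468688965, 33.611698150634766), 2.2246360778808594) [525.49117652  27.11784475 116.        ] [525.03264123  26.66670303 115.1147995 ]
35.3333 [-0.33372363  0.39692363 -0.74266867] 0.007256788683432399
```

View pics/d1.png

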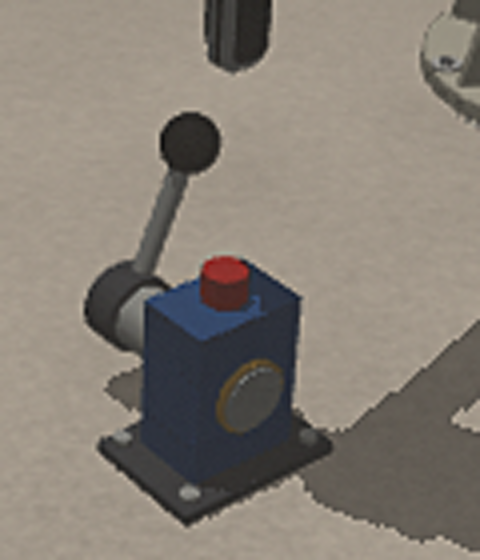

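View pics/d1top.png

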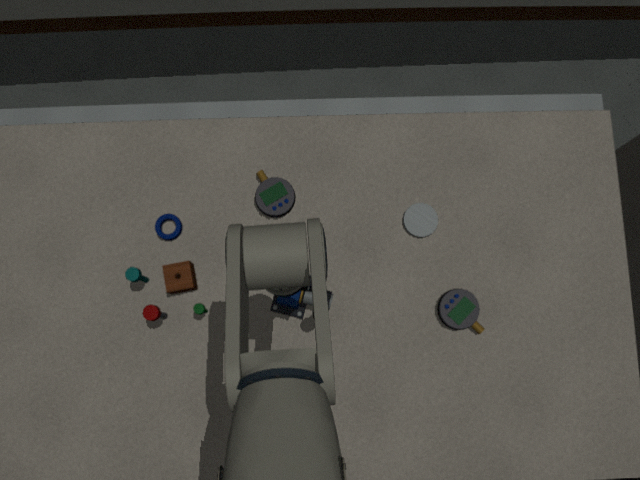

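View pics/d2w.png

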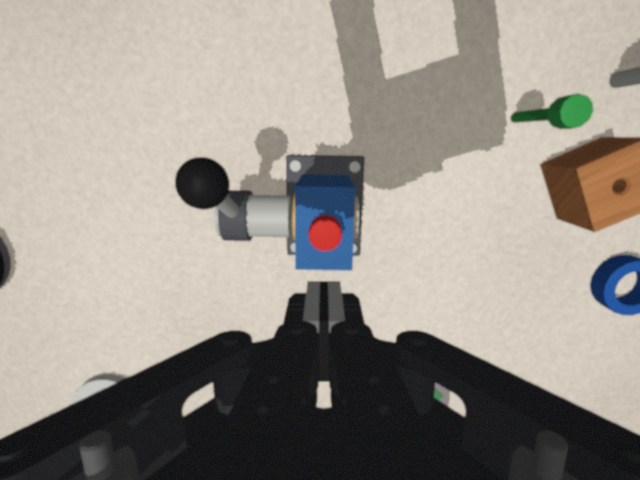

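The head sits flush, its top at 115–116 mm, on the block at wrist (325,233). The gauges, sleeve and disc are at their original top-view pixels, and the arm is clear. Hand in.

```bash
python3 -c "
from rig import sign_off
print(sign_off())"
```

```text
the job is handed in; nothing more can be done
None
```

The pin is pressed home in the block and I handed the job in at about 35 s of the 72 s; the sign-off gives no verdict.

**What I did**
- **Placing:** I took the small red-headed pin from the stand and stood it free on the shaft in the guide hole.
- **Catching:** I swung the lever forward and the pin dropped in between -0.6 and -0.5 rad. I then felt both stops at about 8.5 N, at roughly -0.61 and -0.215 rad.
- **Locking:** I set the lever to about -0.405 rad, mid-play being -0.41, and released it. I then pressed the pin down with closed fingers until it stopped hard at a TCP height of 116 mm.

**Last checks**
- **Pin:** the head sits flush on the block, its top at 115 mm by depth against 116 mm expected.
- **Robot:** the arm is clear, with no contact force above noise.
- **Other objects:** the gauges, sleeve and disc are at their original pixels in the top view.

**What disagreed**
- **Ball slip:** the ball slid up to 9 mm in the pads, so I regripped it harder and used camera angles instead of the TCP. The two camera estimates of the lever angle differ by 0.02 to 0.03 rad.
- **Spring balls:** I never saw the expected 10 to 20 N push past them. Readings at the ends of moves stayed below 4 N until the seat, then rose to 21.5 N there.

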